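# Blow the dust off the soapstone lions

### The job

Pull the dust-off cabinet's drawer open and set every soapstone lion on the shelf inside it, side by side on the drawer's floor, gripping each lightly (under 40 N) because soapstone chips. Then push the drawer fully shut and, only once it is shut, press the red plunger on top all the way down, hold it there for two seconds to blow the lions clean, and let it spring back up. Leave the lions in the shut drawer and do not disturb the dish, the try square or the rasp rack.

Things in the scene. Friction and masses are not known exactly. Their poses are not given: they have to be found in the camera images.
- lion_a: cream soapstone lion on a plinth, 88 long x 42 wide x 68 mm high, 0.3 kg, one of up to four alike; may be absent. Origin: centre of the plinth's underside; x towards the head, z up. Grip across the width (y): sides are upright, 42 mm apart, up to 46 mm high for x -40 to +24 mm; head 36 mm wide, 68 mm high at x 10 to 44 mm. Chips if squeezed above 40 N
- lion_b: cream soapstone lion on a plinth, 88 long x 42 wide x 68 mm high, 0.3 kg, one of up to four alike; may be absent. Origin: centre of the plinth's underside; x towards the head, z up. Grip across the width (y): sides are upright, 42 mm apart, up to 46 mm high for x -40 to +24 mm; head 36 mm wide, 68 mm high at x 10 to 44 mm. Chips if squeezed above 40 N
- lion_c: cream soapstone lion on a plinth, 88 long x 42 wide x 68 mm high, 0.3 kg, one of up to four alike; may be absent. Origin: centre of the plinth's underside; x towards the head, z up. Grip across the width (y): sides are upright, 42 mm apart, up to 46 mm high for x -40 to +24 mm; head 36 mm wide, 68 mm high at x 10 to 44 mm. Chips if squeezed above 40 N
- lion_d: cream soapstone lion on a plinth, 88 long x 42 wide x 68 mm high, 0.3 kg, one of up to four alike; may be absent. Origin: centre of the plinth's underside; x towards the head, z up. Grip across the width (y): sides are upright, 42 mm apart, up to 46 mm high for x -40 to +24 mm; head 36 mm wide, 68 mm high at x 10 to 44 mm. Chips if squeezed above 40 N
- lion_a_center (a point): point inside lion_a, 30 mm above its underside, on its middle; axes as the body
- lion_b_center (a point): point inside lion_b, 30 mm above its underside, on its middle; axes as the body
- lion_c_center (a point): point inside lion_c, 30 mm above its underside, on its middle; axes as the body
- lion_d_center (a point): point inside lion_d, 30 mm above its underside, on its middle; axes as the body
- cabinet: galvanised tin dust-off cabinet standing on the shelf, fixed, 200 deep (x) x 340 wide (y) x 120 mm high. Origin: centre of its underside; x points from its front to its back, so its front plane is at x = -100 mm. Its one drawer comes out of the front, towards -x
- drawer (a joint): how far the cabinet's drawer is out, m: 0 shut (front flush with the cabinet), 0.16 fully out; slides stiffly and stays where left
- drawer_floor (a point): centre of the drawer's inner floor, moves with the drawer; axes as the cabinet (x towards its back). Inside 150 (x) x 310 mm (y), floor 16 mm above the shelf; side and back walls 5 mm thick, 50 mm high, front panel (x -75 to -87 mm) 92 mm above the floor. The cabinet leaves 96 mm above the floor: lions fit only side by side
- drawer_handle (a point): middle of the drawer's handle bar, a horizontal brass bar 120 mm long along y, about 10 mm thick, 35 mm in front of the drawer's front panel and 90 mm above the shelf; moves with the drawer
- valve: grey air valve body fixed on top of the cabinet, 72 mm across its foot, 34 mm high; carries the plunger. Origin: centre of its underside
- plunger (a joint): how far the sprung plunger is pushed in, m: 0 up, 0.03 fully down; about 12 N at the bottom, springs back when let go
- plunger_top (a point): centre of the top of the plunger's red mushroom head, 60 mm across; moves with it, straight down when pressed. 200 mm above the shelf when up
- dish: blue enamel dish, 120 mm across, 35 mm high, a bystander; origin: centre of its underside
- square: try square, maple stock 140 x 22 x 18 mm with a 190 mm steel blade, lying flat, a bystander; origin: centre of the stock's underside, stock along x, blade along +y from x = 55 mm
- rack: wooden peg rack with three maple-handled rasps, 240 mm long (y), 200 mm high, fixed, a bystander; origin: centre of its underside
Things that resemble listed ones, but are neither listed nor needed, are in the scene too. Leave any blue, green or yellow look-alike of the lion_b alone.

How it is judged:
By the outcome, as a careful person would: the job done as asked, in the order asked, and still so for the second after the job is handed in, with the robot touching nothing.
Of lion_a, lion_b, lion_c, lion_d only 3 to 4 are there at a start; the rules pass over those that are not, and their reading is None.
At some moment in a run one of lion_a, lion_b, lion_c, lion_d may be knocked a few centimetres aside while the robot is not near it.
Once in a run the grip may slacken for a moment while it holds something.
It also fails if it takes over 208 s, if anything falls off the work surface, if the arm or the gripper's body presses on something with over 40 N, if the wrist force passes 120 N, or if a joint passes its speed limit or range.

### The arm

A 6-joint arm with a two-finger parallel gripper is mounted at the origin on the work surface. World frame = base frame: x ahead of the robot, y to its left, z up, the work surface at z = 0. Lengths are in m, angles in rad, forces in N, time in s.
With the tool pointing down it reaches from about 0.3 to 0.775 m from the base axis. Payload 14.6 kg.
Tool frame: the origin (TCP) lies on the centre line of the jaws, within the pads' length; the fingertips stand 19 mm ahead of it and the grasp point (between the pads) is the TCP; z points along the fingers, y is the line along which they close (so a half turn about z gives the same grasp; the last joint's range is limited). The gripper opens to 94 mm and grips with 3 to 60 N. Pads are 16 mm wide; open, the fingers measure 119 mm over their backs; the gripper's body (75 mm by 177 mm) begins 78 mm behind the grasp point.
Start: joints at [1.079, 0.3, 1.521, -0, 1.321, -0.067], TCP at [0.227, 0.501, 0.224] pointing down, gripper open.
Joint ranges: [-3.03, 3.03], [-0.79, 2.21], [0.23, 2.52], [-1.04, 4.18], [0, 3.07], [-2.55, 2.55]. Speed limits (rad/s): [2.22, 2.22, 2.57, 3.14, 3.14, 3.14].

### API

Orientations are given as [roll, pitch, yaw] about the fixed x, y, z axes, in that order (R = Rz(yaw) Ry(pitch) Rx(roll)).
In Python, from station import get_obs, camera, workorder gives the robot as it stands.
- The arm moves only by the tool play_rows, never from a script. Its argument "motion" is a list that holds one entry, the list of rows, each a list of 7 numbers: the shift along the tool's x, y, z as a fraction of full scale, then the turn, a rotation vector about the tool's x, y, z as a fraction of full scale, then the opening, from -1 (shut) to 1 (fully open). In form: [[[x, y, z, ax, ay, az, grip], ...]]. A call has 1 to 10 rows; each row is the pose to reach, as a shift and turn from the pose commanded when the call began, along the tool's axes at that moment, turning the shorter way round; what a row does not reach only later rows make up. Full scale, the value 1, is 0.25 m for a shift and 2 pi rad for a turn. A row lasts 1/10 s, in which the tool goes at most 50 mm and 8.59 degrees, less where a joint would pass 70% of its speed; a pose out of reach is approached as far as the arm can. A call with a number of a shift or a turn outside -1 to 1 is refused whole. A call with a gripper value outside its range is refused whole. The fingers move at their own pace and stop on an object; "grip_force" is the grip in N (left out, the last holds). Time passes only in rows, so rows that repeat a pose let the fingers close. It gives the time, the measured TCP pose, the force, the opening and the grip force at its end, in the units of the state.
- get_obs(): the state, without advancing time (a new reading comes with each control period).
- camera(name): name is "scene" or "top" or "wrist"; returns a dict with "frame" (420x560x3 uint8, red, green, blue), "z_map" (420x560 float32, m along the optical axis (not along the pixel's ray), 0 where there is no reading), "camera_matrix" (3x3 intrinsics, pixels), "T" (4x4, takes a point from camera to world coordinates); the wrist camera has in their place "T_tool_cam" (4x4, takes a point from camera to tool coordinates, whose origin is the TCP and whose axes are the flange's). Camera axes: x right, y up, looking along -z (the intrinsics and any distortion apply to the point x, -y, -z); pixel columns grow to the right and rows downward; lengths in m; the calibration is good to about 2 mm. A picture is of the moment at which its call begins: read the wrist's pose just before it.
- workorder.hand_in(): hands the job in; it is judged then, once.
The state is a dict: "time_s": time; "qpos": joint angles; "joint_vel": joint speeds; "tau": joint torques, N m; "ee_pos": TCP position; "eef_rot": TCP orientation; "force": force on the tool from outside, world axes, zero at the start; "moment": the same for the moment, N m; "grip_width": finger opening in m; "grip_force": force on a finger pad.
Only numpy, scipy, OpenCV 4.12 (cv2) and the standard library are available. Lean on these libraries where they do the work, as an engineer would, in place of code of your own. Each camera call takes 0.05 s, during which the arm holds its last target. There are 200 camera calls.

## Working session

There is one attempt and no reset: what is moved stays moved. The work goes in short steps, Python scripts to look and compute and a tool call to move; the robot and the scene stay as the last step left them, time stands still between calls to the robot, and variables do not carry over. Pictures are saved under pics/ and viewed, at most 14 in all, crops included, and the job is handed in when it is done.

Besides the shell and the picture viewer there is one more tool, called after "Call:" as name(argument=value, ...) on one line, values as JSON. play_rows: Moves the arm, as the interface text tells. Its arguments: {"type":"object","properties":{"motion":{"type":"array"},"grip_force":{"type":"number"}},"required":["motion"]}

```bash
ls; mkdir -p pics; cat > h.py <<'E'
import numpy as np, cv2
from station import get_obs, camera, workorder
from scipy.spatial.transform import Rotation as R
def world(c,T=None):
    """HxWx3 world points from depth map"""
    z=c["z_map"]; K=c["camera_matrix"]; T=c["T"] if T is None else T
    v,u=np.mgrid[:z.shape[0],:z.shape[1]]
    P=np.stack([(u-K[0,2])/K[0,0]*z,-(v-K[1,2])/K[1,1]*z,-z],-1)
    return P@T[:3,:3].T+T[:3,3]
def save(n,f,s=1): cv2.imwrite(f"pics/{n}.png",cv2.resize(f[...,::-1],None,fx=s,fy=s,interpolation=cv2.INTER_CUBIC))
E
python3 - <<'E'
from h import *
o=get_obs(); print({k:np.round(v,3).tolist() for k,v in o.items()})
for n in("scene","top"):
    c=camera(n); save(n+"0",c["frame"],1.4); print(n,c["camera_matrix"].round(1).tolist(),c["T"].round(3).tolist(),[k for k in c])
E
```

```text
pics
{'time_s': 0.0, 'qpos': [1.079, 0.3, 1.522, -0.0, 1.321, -0.067], 'joint_vel': [-0.0, 0.001, 0.0, 0.001, 0.001, -0.0], 'tau': [-0.003, -53.18, -35.273, 0.071, 0.024, -0.0], 'ee_pos': [0.227, 0.501, 0.224], 'eef_rot': [-3.14, -0.0, 2.717], 'force': [-0.569, 0.418, 0.324], 'moment': [0.017, 0.015, 0.018], 'grip_force': 0.0, 'grip_width': 0.094}
scene [[487.9, 0.0, 295.5], [0.0, 487.9, 202.5], [0.0, 0.0, 1.0]] [[-0.194, -0.744, 0.639, 1.421], [0.981, -0.135, 0.14, 0.099], [-0.018, 0.654, 0.756, 1.221], [0.0, 0.0, 0.0, 1.0]] ['frame', 'z_map', 'camera_matrix', 'T']
top [[397.6, 0.0, 278.6], [0.0, 397.6, 210.7], [0.0, 0.0, 1.0]] [[0.002, 0.985, -0.172, 0.327], [-1.0, 0.002, -0.0, -0.074], [0.0, 0.172, 0.985, 1.348], [0.0, 0.0, 0.0, 1.0]] ['frame', 'z_map', 'camera_matrix', 'T']
```

View pics/scene0.png

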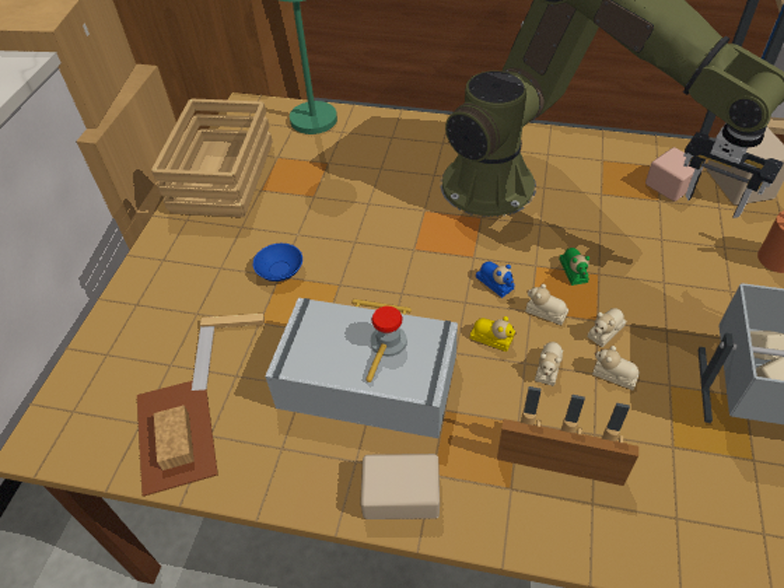

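View pics/top0.png

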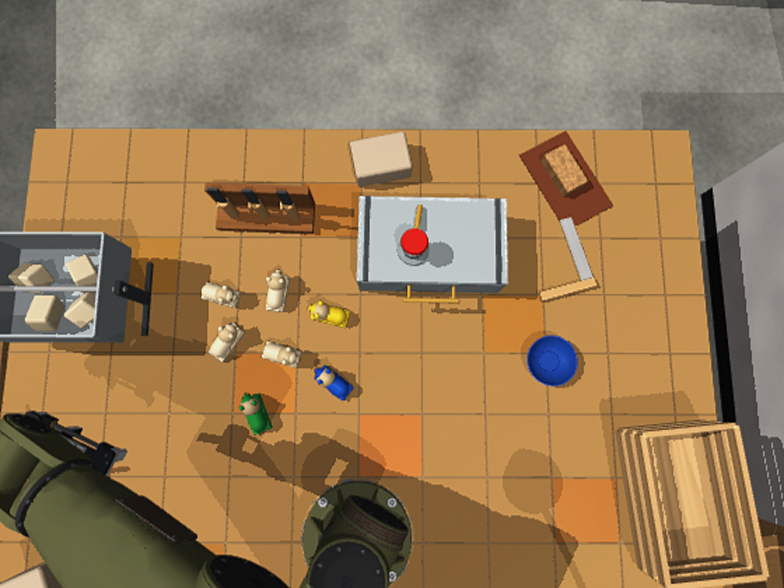

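Four cream lions: top-view pixels (220,293), (277,290), (226,341), (282,353) in the 1.4x picture. The blue, green and yellow ones are look-alikes. The cabinet handle is at (432,293) and the plunger at (414,242). Next I'll measure these.

```bash
cat >> h.py <<'E'
def lions(cams=("top","scene"),xy=None,verbose=True):
    """cream point clusters above table -> centre, heading (towards head), dims"""
    pts=[]
    for n in cams:
        c=camera(n); W=world(c); hsv=cv2.cvtColor(c["frame"],cv2.COLOR_RGB2HSV)
        m=(hsv[...,1]<95)&(hsv[...,2]>60)&(W[...,2]>.008)&(W[...,2]<.095)&(c["z_map"]>0)
        m&=(W[...,0]>.2)&(W[...,0]<.62)&(W[...,1]>-.0)&(W[...,1]<.5)
        if xy is not None: m&=(abs(W[...,0]-xy[0])<xy[2])&(abs(W[...,1]-xy[1])<xy[2])
        pts.append(W[m])
    P=np.vstack(pts)
    g=np.zeros((500,600),np.uint8); ij=((P[:,:2]-[.15,-.05])*1000).astype(int).clip(0,499)
    g[ij[:,0],ij[:,1]]=1; g=cv2.dilate(g,np.ones((7,7)))
    k,lab=cv2.connectedComponents(g); L=lab[ij[:,0],ij[:,1]]; out=[]
    for i in range(1,k):
        Q=P[L==i]
        if len(Q)<150: continue
        (cx,cy),(w,h),a=cv2.minAreaRect(Q[:,:2].astype(np.float32)*1000)
        if w<h: a+=90; w,h=h,w
        a=np.radians(a); ax=np.array([np.cos(a),np.sin(a)])
        hd=Q[Q[:,2]>.052][:,:2].mean(0)*1000-[cx,cy]
        if hd@ax<0: ax=-ax
        out.append((cx,cy,np.degrees(np.arctan2(ax[1],ax[0])),w,h,Q[:,2].max()*1000,hd@ax,len(Q)))
        if verbose: print("lion",np.round(out[-1],1))
    return out
E
python3 - <<'E'
from h import *
lions()
c=camera("top");W=world(c);hsv=cv2.cvtColor(c["frame"],cv2.COLOR_RGB2HSV)
H,S,V=hsv[...,0],hsv[...,1],hsv[...,2];z=W[...,2]
def rep(n,m):
    P=W[m]; print(n,len(P),"min",P.min(0).round(3),"max",P.max(0).round(3),"med",np.median(P,0).round(3), cv2.minAreaRect(P[:,:2].astype(np.float32)*1000))
box=(W[...,0]>.3)&(W[...,0]<.75)&(W[...,1]<.05)&(W[...,1]>-.4)
rep("red",box&((H<6)|(H>174))&(S>180)&(z>.17))
rep("cabtop",box&(S<60)&(z>.11)&(z<.13))
rep("handle",box&(H>15)&(H<32)&(S>120)&(z>.07)&(z<.11))
rep("brasslever",box&(H>15)&(H<32)&(S>120)&(z>.125))
rep("dish",(H>105)&(H<125)&(S>150)&(W[...,1]<-.1)&(z>0.003)&(z<.06))
s=(W[...,0]>.5)&(W[...,0]<.8)&(W[...,1]>.05)&(W[...,1]<.4)&(z>.1)
rep("rack",s)
cy=c["frame"][170:290,130:270]; save("crop1",cy,5)
E
```

```text
lion [367.5  79.9 -49.8  49.2  48.7  71.4   3.1 150. ]
lion [ 419.   182.3 -105.9   95.7   46.2   72.2   18.4  772. ]
lion [449.6 316.3 -34.8  96.4  42.6  73.6  19.2 739. ]
lion [569.7 198.8  -7.3  96.3  44.4  74.1  20.5 726. ]
lion [ 561.4  333.9 -103.2   94.8   47.1   73.7   16.7  871. ]
red 279 min [ 0.327 -0.153  0.19 ] max [ 0.672 -0.074  1.348] med [ 0.644 -0.125  0.2  ] ((498.692138671875, -114.466552734375), (55.14305877685547, 348.1685485839844), 85.67559814453125)
cabtop 5351 min [ 0.568 -0.339  0.11 ] max [0.75  0.002 0.13 ] med [ 0.657 -0.183  0.12 ] ((659.6032104492188, -168.54367065429688), (340.4439392089844, 181.4965057373047), 89.7315444946289)
handle 163 min [ 0.529 -0.229  0.088] max [ 0.571 -0.104  0.101] med [ 0.537 -0.164  0.094] ((550.4501953125, -166.66064453125), (125.18013763427734, 39.63068389892578), 88.66471862792969)
brasslever 495 min [ 0.327 -0.145  0.13 ] max [ 0.749 -0.074  1.348] med [ 0.327 -0.074  1.348] ((538.3411865234375, -106.28071594238281), (10.405988693237305, 427.2428283691406), 80.61930084228516)
dish 920 min [ 0.344 -0.51   0.003] max [ 0.459 -0.396  0.041] med [ 0.404 -0.461  0.016] ((401.73272705078125, -453.1346435546875), (113.26161193847656, 115.34288787841797), 89.30249786376953)
rack 760 min [0.742 0.117 0.1  ] max [0.8   0.357 0.205] med [0.78  0.232 0.121] ((773.6207885742188, 237.52777099609375), (239.7129669189453, 57.446250915527344), 88.0246353149414)
```

View pics/crop1.png

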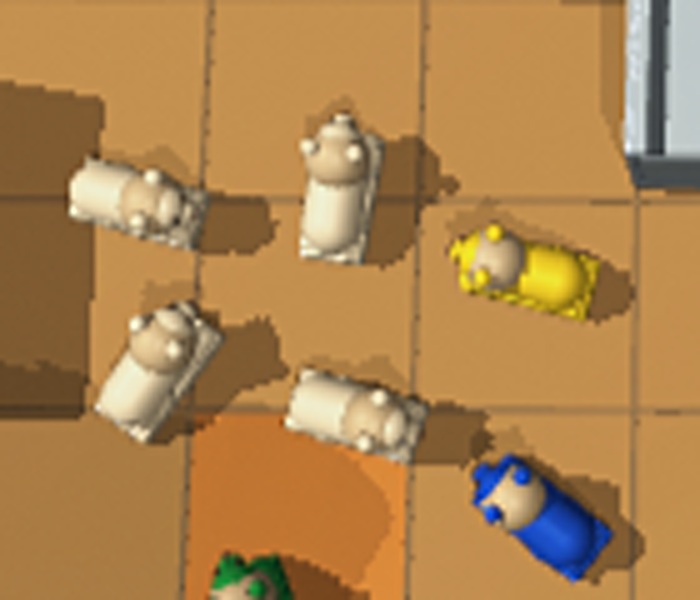

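The crop confirms that the four cream lions are the targets, at full-frame pixels (157,209), (198,207), (161,244) and (201,252). The blue, green and yellow ones don't fit the description. Next comes a move planner, then the handle.

```bash
cat >> h.py <<'E'
def plan(*wps,p=None,yaw=None,quiet=False):
    """wps: (x,y,z,yawdeg); prints, per call, the final row (tool axes, fractions)"""
    o=get_obs(); p=np.array(o["ee_pos"] if p is None else p,float)
    Rn=R.from_euler("xyz",o["eef_rot"]) if yaw is None else R.from_euler("xyz",[np.pi,0,np.radians(yaw)])
    for w in wps:
        t=np.array(w[:3]); Rt=R.from_euler("xyz",[np.pi,0,np.radians(w[3])])
        d=Rn.inv().apply(t-p)/.25; rv=(Rn.inv()*Rt).as_rotvec()/(2*np.pi)
        n=int(np.ceil(max(abs(d).max(),1e-9)))
        print("->",w,"split",n,[round(float(v),3) for v in d],[round(float(v),4) for v in rv],"rows>=%.1f"%max(np.linalg.norm(d)*5,np.linalg.norm(rv)*360/8.59))
        p,Rn=t,Rt
E
python3 - <<'E'
from h import *
plan((.38,.15,.27,123),(.45,-.03,.27,90),(.534,-.205,.27,90),(.534,-.205,.13,90),(.534,-.205,.097,90))
c=camera("scene");W=world(c);hsv=cv2.cvtColor(c["frame"],cv2.COLOR_RGB2HSV)
H,S,V=hsv[...,0],hsv[...,1],hsv[...,2];z=W[...,2]
m=(H>15)&(H<32)&(S>120)&(z>.08)&(z<.11)&(W[...,1]<.05)&(W[...,1]>-.4)&(W[...,0]<.56)&(W[...,0]>.5);P=W[m]
print(len(P),P.min(0),P.max(0),np.median(P,0))
P=P[P[:,2]>.09];print(np.polyfit(P[:,1],P[:,0],1))
m=(S<70)&(z>.115)&(z<.125)&(W[...,1]<.05)&(W[...,1]>-.4)&(W[...,0]<.9)&(W[...,0]>.5);P=W[m]
print(P.min(0),P.max(0),cv2.minAreaRect(P[:,:2].astype(np.float32)*1000))
m=((H<6)|(H>174))&(S>180)&(z>.19)&(z<.22)&(W[...,0]>.58)&(W[...,0]<.7)&(abs(W[...,1]+.12)<.06);P=W[m];print("red",cv2.minAreaRect(P[:,:2].astype(np.float32)*1000),P[:,2].max())
E
```

```text
-> (0.38, 0.15, 0.27, 123) split 2 [-1.138, -1.027, -0.183] [-0.0001, 0.0, 0.0907] rows>=7.7
-> (0.45, -0.03, 0.27, 90) split 1 [-0.756, -0.157, -0.0] [0.0, -0.0, 0.0917] rows>=3.9
-> (0.534, -0.205, 0.27, 90) split 1 [-0.7, 0.336, 0.0] [0.0, 0.0, 0.0] rows>=3.9
-> (0.534, -0.205, 0.13, 90) split 1 [0.0, -0.0, 0.56] [0.0, 0.0, 0.0] rows>=2.8
-> (0.534, -0.205, 0.097, 90) split 1 [0.0, -0.0, 0.132] [0.0, 0.0, 0.0] rows>=0.7
130 [ 0.53094814 -0.23076204  0.08105548] [ 0.55167941 -0.1037329   0.09912322] [ 0.53935373 -0.17724601  0.09296265]
[0.00150199 0.53947256]
[ 0.56867527 -0.34198649  0.11500056] [7.78757537e-01 3.82271947e-04 1.24990669e-01] ((673.1888427734375, -171.15077209472656), (341.506591796875, 205.7470703125), 89.01166534423828)
red ((649.6835327148438, -125.76713562011719), (56.467803955078125, 53.440547943115234), 12.347697257995605) 0.2045963068554224
```

Call:
play_rows(motion=[[[-0.2, -0.17, -0.15, 0, 0, 0.015, -0.4], [-0.38, -0.34, -0.183, 0, 0, 0.03, -0.4], [-0.569, -0.513, -0.183, 0, 0, 0.0454, -0.4], [-0.569, -0.513, -0.183, 0, 0, 0.0454, -0.4], [-0.569, -0.513, -0.183, 0, 0, 0.0454, -0.4]]], grip_force=20)

```text
time_s: 0.8
ee_pos: [0.3052, 0.3221, 0.2711]
eef_rot: [3.14, 0.001, 2.427]
force: [-0.4, 0.4, -0.4]
grip_width: 0.0577
grip_force: 0.0
```

```bash
python3 - <<'E'
from h import *
o=get_obs();print(o["time_s"],o["ee_pos"],o["eef_rot"],o["grip_width"],np.round(o["qpos"],3))
plan((.38,.15,.27,123),(.45,-.03,.27,90),(.536,-.205,.27,90),(.536,-.205,.13,90))
E
```

```text
0.8 [0.30516633 0.322125   0.2711269 ] [3.14014422e+00 8.70316067e-04 2.42692708e+00] 0.05772042444212954 [ 7.300e-01  2.200e-02  1.733e+00 -1.000e-03  1.384e+00 -1.260e-01]
-> (0.38, 0.15, 0.27, 123) split 1 [-0.677, -0.324, 0.005] [0.0002, 0.0001, 0.0446] rows>=3.8
-> (0.45, -0.03, 0.27, 90) split 1 [-0.756, -0.157, -0.0] [0.0, -0.0, 0.0917] rows>=3.9
-> (0.536, -0.205, 0.27, 90) split 1 [-0.7, 0.344, 0.0] [0.0, 0.0, 0.0] rows>=3.9
-> (0.536, -0.205, 0.13, 90) split 1 [0.0, -0.0, 0.56] [0.0, 0.0, 0.0] rows>=2.8
```

Call:
play_rows(motion=[[[-0.2, -0.1, 0, 0, 0, 0.015, -0.4], [-0.4, -0.2, 0, 0, 0, 0.03, -0.4], [-0.677, -0.324, 0, 0, 0, 0.0446, -0.4], [-0.677, -0.324, 0, 0, 0, 0.0446, -0.4], [-0.677, -0.324, 0, 0, 0, 0.0446, -0.4]]])

```text
time_s: 1.3
ee_pos: [0.3802, 0.1513, 0.2702]
eef_rot: [-3.142, 0.0, 2.147]
force: [0.4, 0.3, 0.8]
grip_width: 0.0284
grip_force: 0.0
```

Call:
play_rows(motion=[[[-0.18, -0.04, 0, 0, 0, 0.022, -0.4], [-0.37, -0.08, 0, 0, 0, 0.044, -0.4], [-0.56, -0.12, 0, 0, 0, 0.067, -0.4], [-0.756, -0.157, 0, 0, 0, 0.0917, -0.4], [-0.756, -0.157, 0, 0, 0, 0.0917, -0.4], [-0.756, -0.157, 0, 0, 0, 0.0917, -0.4]]])

```text
time_s: 1.9
ee_pos: [0.4499, -0.0254, 0.2698]
eef_rot: [-3.141, -0.0, 1.575]
force: [0.0, -0.0, 0.2]
grip_width: 0.0282
grip_force: 0.0
```

Call:
play_rows(motion=[[[-0.18, 0.08, 0, 0, 0, 0, -0.4], [-0.36, 0.16, 0, 0, 0, 0, -0.4], [-0.54, 0.26, 0, 0, 0, 0, -0.4], [-0.7, 0.344, 0, 0, 0, 0, -0.4], [-0.7, 0.344, 0, 0, 0, 0, -0.4], [-0.7, 0.344, 0, 0, 0, 0, -0.4], [-0.7, 0.344, 0, 0, 0, 0, -0.4]]])

```text
time_s: 2.6
ee_pos: [0.5367, -0.1982, 0.2705]
eef_rot: [3.141, -0.0, 1.578]
force: [0.4, -0.1, -0.7]
grip_width: 0.0279
grip_force: 0.0
```

```bash
python3 - <<'E'
from h import *
o=get_obs();print(o["time_s"],o["ee_pos"],o["eef_rot"],o["grip_width"])
plan((.536,-.205,.13,90),(.536,-.205,.097,90))
c=camera("wrist");save("w1",c["frame"])
T=np.eye(4);T[:3,:3]=R.from_euler("xyz",o["eef_rot"]).as_matrix();T[:3,3]=o["ee_pos"]
print(c["T_tool_cam"].round(3).tolist())
W=world(c,T@c["T_tool_cam"]);hsv=cv2.cvtColor(c["frame"],cv2.COLOR_RGB2HSV);H,S=hsv[...,0],hsv[...,1];z=W[...,2]
m=(H>15)&(H<32)&(S>120)&(z>.085)&(z<.11)&(W[...,0]<.56)&(W[...,0]>.5);P=W[m];print(len(P))
if len(P):print(P.min(0),P.max(0),np.median(P,0))
m=(S<70)&(z>.112)&(z<.128)&(W[...,0]>.5);P=W[m]
if len(P):print(P.min(0),P.max(0))
E
```

```text
2.6 [ 0.53666393 -0.19820323  0.27047198] [ 3.14136901e+00 -1.86767684e-04  1.57793258e+00] 0.027853121514606866
-> (0.536, -0.205, 0.13, 90) split 1 [-0.027, -0.003, 0.562] [0.0, -0.0, 0.0011] rows>=2.8
-> (0.536, -0.205, 0.097, 90) split 1 [0.0, -0.0, 0.132] [0.0, 0.0, 0.0] rows>=0.7
[[-0.0, 0.967, 0.253, 0.073], [1.0, 0.0, 0.0, -0.001], [0.0, 0.253, -0.967, -0.161], [0.0, 0.0, 0.0, 1.0]]
1535
[ 0.5277397  -0.23202724  0.08907306] [ 0.55997081 -0.1029155   0.09840255] [ 0.53508535 -0.16221283  0.09504046]
[ 0.56722006 -0.32803262  0.11240427] [ 0.77304574 -0.01549465  0.12798763]
```

View pics/w1.png

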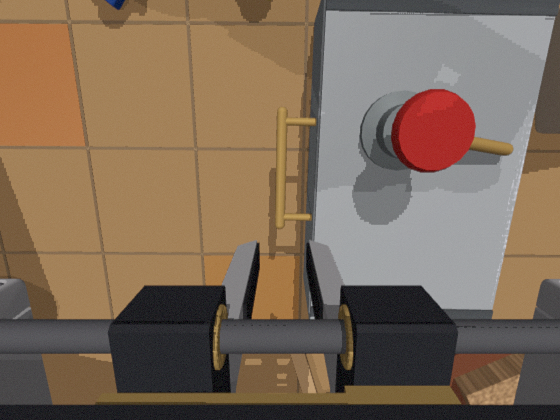

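The wrist view shows the bar at pixels (281,108–228), with its posts at (300,122) and (300,217). At y = -0.198 the fingers clear the post, so I go down there.

Call:
play_rows(motion=[[[0, 0, 0.15, 0, 0, 0, -0.4], [0, 0.003, 0.3, 0, 0, 0, -0.4], [0, 0.004, 0.45, 0, 0, 0, -0.4], [0, 0.004, 0.56, 0, 0, 0, -0.4], [0, 0.004, 0.62, 0, 0, 0, -0.4], [0, 0.004, 0.68, 0, 0, 0, -0.4], [0, 0.004, 0.69, 0, 0, 0, -0.4], [0, 0.004, 0.69, 0, 0, 0, -0.4]]])

```text
time_s: 3.45
ee_pos: [0.5377, -0.1999, 0.0981]
eef_rot: [3.141, 0.0, 1.576]
force: [-0.5, -0.5, 1.2]
grip_width: 0.0281
grip_force: 0.0
```

Call:
play_rows(motion=[[[0, 0, 0, 0, 0, 0, -0.7], [0, 0, 0, 0, 0, 0, -1], [0, 0, 0, 0, 0, 0, -1], [0, 0, 0, 0, 0, 0, -1], [0, 0, 0, 0, 0, 0, -1]]], grip_force=25)

```text
time_s: 3.95
ee_pos: [0.5353, -0.2004, 0.0984]
eef_rot: [-3.136, -0.001, 1.575]
force: [-22.3, 1.6, 15.7]
grip_width: 0.0104
grip_force: 25.0
```

Call:
play_rows(motion=[[[0, -0.03, 0, 0, 0, 0, -1], [0, -0.07, 0, 0, 0, 0, -1], [0, -0.12, 0, 0, 0, 0, -1], [0, -0.17, 0, 0, 0, 0, -1], [0, -0.22, 0, 0, 0, 0, -1], [0, -0.27, 0, 0, 0, 0, -1], [0, -0.32, 0, 0, 0, 0, -1], [0, -0.32, 0, 0, 0, 0, -1]]])

```text
time_s: 4.75
ee_pos: [0.4564, -0.1995, 0.0983]
eef_rot: [3.141, -0.002, 1.575]
force: [-1.0, 12.2, 7.3]
grip_width: 0.0104
grip_force: 24.8
```

Call:
play_rows(motion=[[[0, -0.04, 0, 0, 0, 0, -1], [0, -0.08, 0, 0, 0, 0, -1], [0, -0.12, 0, 0, 0, 0, -1], [0, -0.16, 0, 0, 0, 0, -1], [0, -0.2, 0, 0, 0, 0, -1], [0, -0.24, 0, 0, 0, 0, -1], [0, -0.28, 0, 0, 0, 0, -1], [0, -0.31, 0, 0, 0, 0, -1], [0, -0.325, 0, 0, 0, 0, -1], [0, -0.325, 0, 0, 0, 0, -1]]])

```text
time_s: 5.75
ee_pos: [0.3756, -0.199, 0.0982]
eef_rot: [-3.142, -0.004, 1.575]
force: [-0.4, 22.1, 15.2]
grip_width: 0.01
grip_force: 24.9
```

Call:
play_rows(motion=[[[0, 0, 0, 0, 0, 0, -0.4], [0, 0, 0, 0, 0, 0, -0.4], [0, 0, 0, 0, 0, 0, -0.4], [0, 0, -0.1, 0, 0, 0, -0.4], [0, 0, -0.3, 0, 0, 0, -0.4], [0, 0, -0.5, 0, 0, 0, 0.32], [0, 0, -0.65, 0, 0, 0, 0.32], [0, 0, -0.65, 0, 0, 0, 0.32]]])

```text
time_s: 6.55
ee_pos: [0.3774, -0.2019, 0.2648]
eef_rot: [3.135, 0.005, 1.575]
force: [-0.3, -0.5, 0.6]
grip_width: 0.0488
grip_force: 0.0
```

```bash
python3 - <<'E'
from h import *
o=get_obs();print(o["time_s"],o["ee_pos"],o["eef_rot"],o["grip_width"],o["force"])
lions()
c=camera("top");save("t2",c["frame"],1.4);W=world(c);hsv=cv2.cvtColor(c["frame"],cv2.COLOR_RGB2HSV);S=hsv[...,1];z=W[...,2]
m=(S<80)&(z>.09)&(z<.125)&(W[...,0]>.38)&(W[...,0]<.44)&(W[...,1]<.02)&(W[...,1]>-.36);P=W[m];print("panel",len(P),P.min(0),P.max(0))
m=(S<90)&(z>.005)&(z<.028)&(W[...,0]>.38)&(W[...,0]<.58)&(W[...,1]<.02)&(W[...,1]>-.36);P=W[m];print("floor",len(P),P.min(0),P.max(0),np.median(P,0))
m=(S<90)&(z>.055)&(z<.075)&(W[...,0]>.42)&(W[...,0]<.55)&(W[...,1]<.02)&(W[...,1]>-.36);P=W[m];print("walls",len(P),P.min(0),P.max(0))
E
```

```text
6.55 [ 0.37741687 -0.20193179  0.26481545] [3.13483563 0.00463116 1.57493917] 0.048767781737167434 [-0.33920926 -0.52098715  0.6377586 ]
lion [370.1  65.7  97.5  66.3  43.   70.4   8.8 153. ]
lion [ 419.9  182.8 -105.9   93.8   47.8   73.2   19.1  787. ]
lion [449.6 315.7 -34.7  98.1  44.7  75.8  19.4 755. ]
lion [569.4 198.3  -9.1  96.4  44.6  77.   20.4 735. ]
lion [ 561.7  334.4 -106.3   94.5   49.4   75.3   17.5  878. ]
panel 222 [ 0.41320279 -0.16563231  0.0903147 ] [ 0.42589311 -0.00345084  0.11333953]
floor 3119 [ 0.41312834 -0.32254508  0.00550829] [ 5.78401068e-01 -6.04096189e-05  2.78345278e-02] [ 0.51797902 -0.13291513  0.01587773]
walls 145 [ 0.43167882 -0.32582409  0.05508991] [ 0.54920561 -0.00448402  0.07185584]
```

View pics/t2.png

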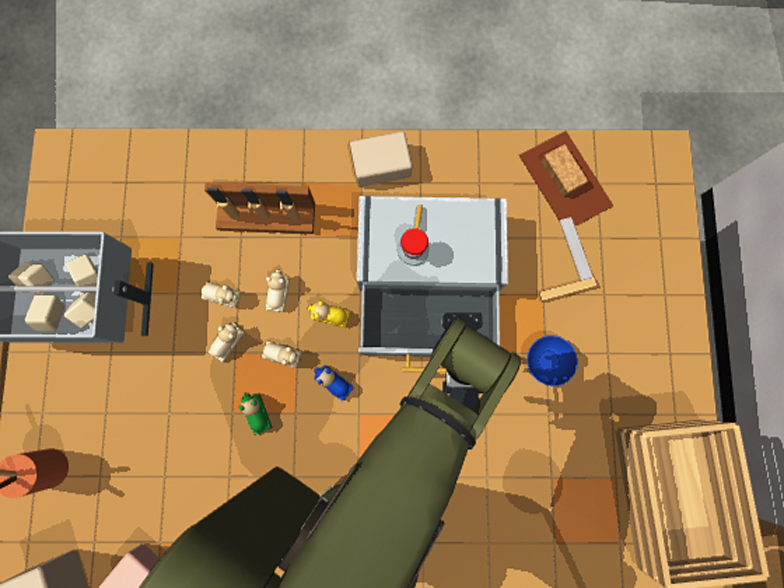

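The drawer is open and empty at (430,318) in the 1.4x view, and the lions haven't moved. I'll pick the first lion, at (0.4195, 0.1825).

```bash
python3 - <<'E'
from h import *
plan((.40,-.01,.23,82),(.4195,.1825,.17,74),(.4195,.1825,.032,74),(.4195,.1825,.22,74),(.46,-.03,.22,30),(.49,-.274,.22,0),(.49,-.274,.049,0))
E
```

```text
-> (0.4, -0.01, 0.23, 82) split 1 [0.763, 0.099, 0.117] [-0.0002, -0.0001, 0.0229] rows>=3.9
-> (0.4195, 0.1825, 0.17, 74) split 1 [0.773, -0.03, 0.24] [0.0, -0.0, 0.0222] rows>=4.1
-> (0.4195, 0.1825, 0.032, 74) split 1 [0.0, -0.0, 0.552] [0.0, 0.0, 0.0] rows>=2.8
-> (0.4195, 0.1825, 0.22, 74) split 1 [0.0, 0.0, -0.752] [0.0, 0.0, 0.0] rows>=3.8
-> (0.46, -0.03, 0.22, 30) split 1 [-0.772, 0.39, 0.0] [0.0, -0.0, 0.1222] rows>=5.1
-> (0.49, -0.274, 0.22, 0) split 1 [-0.384, 0.905, 0.0] [0.0, -0.0, 0.0833] rows>=4.9
-> (0.49, -0.274, 0.049, 0) split 1 [0.0, -0.0, 0.684] [0.0, 0.0, 0.0] rows>=3.4
```

Call:
play_rows(motion=[[[0.19, 0.025, 0, 0, 0, 0.006, 0.32], [0.38, 0.05, 0.06, 0, 0, 0.012, 0.32], [0.57, 0.075, 0.117, 0, 0, 0.018, 0.32], [0.763, 0.099, 0.117, 0, 0, 0.0229, 0.32], [0.763, 0.099, 0.117, 0, 0, 0.0229, 0.32], [0.763, 0.099, 0.117, 0, 0, 0.0229, 0.32]]], grip_force=25)

```text
time_s: 7.3
ee_pos: [0.3998, -0.0095, 0.2297]
eef_rot: [-3.139, 0.0, 1.434]
force: [-0.3, 0.2, 0.2]
grip_width: 0.0621
grip_force: 0.0
```

Call:
play_rows(motion=[[[0.19, -0.008, 0.06, 0, 0, 0.006, 0.32], [0.38, -0.015, 0.12, 0, 0, 0.012, 0.32], [0.57, -0.023, 0.18, 0, 0, 0.018, 0.32], [0.773, -0.03, 0.24, 0, 0, 0.0222, 0.32], [0.773, -0.03, 0.24, 0, 0, 0.0222, 0.32], [0.773, -0.03, 0.24, 0, 0, 0.0222, 0.32], [0.773, -0.03, 0.24, 0, 0, 0.0222, 0.32]]])

```text
time_s: 8.0
ee_pos: [0.42, 0.1806, 0.1709]
eef_rot: [-3.141, 0.0, 1.29]
force: [-0.7, 0.0, 0.5]
grip_width: 0.0618
grip_force: 0.0
```

```bash
python3 - <<'E'
from h import *
o=get_obs();print(o["time_s"],o["ee_pos"],np.degrees(o["eef_rot"]),o["grip_width"])
c=camera("wrist");save("w2",c["frame"])
T=np.eye(4);T[:3,:3]=R.from_euler("xyz",o["eef_rot"]).as_matrix();T[:3,3]=o["ee_pos"]
W=world(c,T@c["T_tool_cam"]);hsv=cv2.cvtColor(c["frame"],cv2.COLOR_RGB2HSV)
m=(hsv[...,1]<95)&(W[...,2]>.008)&(W[...,2]<.08)&(c["z_map"]>0)&(np.hypot(W[...,0]-.42,W[...,1]-.18)<.07)
P=W[m];print(len(P),cv2.minAreaRect(P[:,:2].astype(np.float32)*1000),P[:,2].max())
plan((.4195,.1825,.032,74))
E
```

```text
8.0 [0.42002439 0.18056752 0.17090835] [-1.79989238e+02  2.11807998e-02  7.39221140e+01] 0.06176242906462804
4071 ((413.6175842285156, 182.31143188476562), (94.39421081542969, 44.231170654296875), 73.51094818115234) 0.07314763106321343
-> (0.4195, 0.1825, 0.032, 74) split 1 [0.007, -0.005, 0.557] [0.0001, -0.0, -0.0003] rows>=2.8
```

View pics/w2.png

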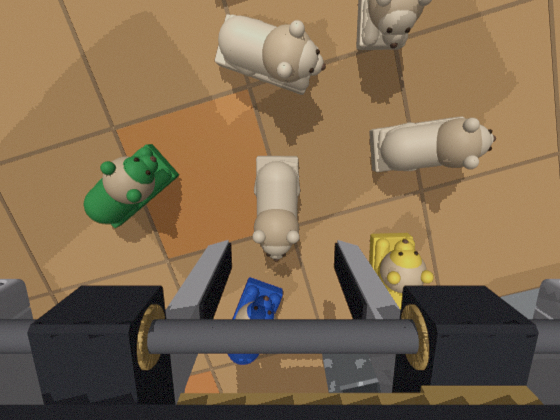

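The wrist view shows the cream lion at (277,205), centred between the fingers and aligned with them. The blue and yellow ones are clear of the descent. Going down to grip and lift.

Call:
play_rows(motion=[[[0, -0.01, 0.14, 0, 0, 0, 0.32], [0, -0.015, 0.28, 0, 0, 0, 0.32], [0, -0.015, 0.42, 0, 0, 0, 0.32], [0.005, -0.015, 0.52, 0, 0, 0, 0.32], [0.005, -0.015, 0.555, 0, 0, 0, 0.32], [0.005, -0.015, 0.555, 0, 0, 0, 0.32], [0.005, -0.015, 0.555, 0, 0, 0, -0.05], [0.005, -0.015, 0.555, 0, 0, 0, -0.2], [0.005, -0.015, 0.555, 0, 0, 0, -0.3], [0.005, -0.015, 0.555, 0, 0, 0, -0.3]]], grip_force=25)

```text
time_s: 9.05
ee_pos: [0.4169, 0.1846, 0.0332]
eef_rot: [3.14, -0.001, 1.292]
force: [-1.6, -2.6, 7.9]
grip_width: 0.0424
grip_force: 25.0
```

Call:
play_rows(motion=[[[0, 0, 0, 0, 0, 0, -0.5], [0, 0, -0.1, 0, 0, 0, -0.5], [0, 0, -0.25, 0, 0, 0, -0.5], [0, 0, -0.4, 0, 0, 0, -0.5], [0, 0, -0.55, 0, 0, 0, -0.5], [0, 0, -0.7, 0, 0, 0, -0.5], [0, 0, -0.75, 0, 0, 0, -0.5], [0, 0, -0.75, 0, 0, 0, -0.5]]])

```text
time_s: 9.85
ee_pos: [0.4168, 0.1846, 0.2206]
eef_rot: [3.139, -0.001, 1.292]
force: [0.8, 0.4, -3.9]
grip_width: 0.0415
grip_force: 25.0
```

```bash
python3 - <<'E'
from h import *
o=get_obs();print(o["time_s"],o["ee_pos"],np.degrees(o["eef_rot"]),o["grip_width"])
plan((.46,-.03,.22,30),(.49,-.274,.22,0),(.49,-.274,.049,0))
lions()
E
```

```text
9.85 [0.41677229 0.18462685 0.22064453] [ 1.79871627e+02 -8.54157050e-02  7.40205574e+01] 0.04148338607109877
-> (0.46, -0.03, 0.22, 30) split 1 [-0.778, 0.403, 0.002] [0.0002, -0.0004, 0.1223] rows>=5.1
-> (0.49, -0.274, 0.22, 0) split 1 [-0.384, 0.905, 0.0] [0.0, -0.0, 0.0833] rows>=4.9
-> (0.49, -0.274, 0.049, 0) split 1 [0.0, -0.0, 0.684] [0.0, 0.0, 0.0] rows>=3.4
lion [ 368.2   77.3 -134.    50.    47.    72.7    4.5  162. ]
lion [452.8 314.7 -35.2  88.6  41.6  70.6  20.2 404. ]
lion [569.9 198.5  -7.8  96.2  44.1  71.9  21.2 635. ]
lion [ 562.4  334.6 -104.4   96.    49.1   73.6   17.8  869. ]
```

Call:
play_rows(motion=[[[-0.13, 0.06, 0, 0, 0, 0.02, -0.5], [-0.26, 0.13, 0, 0, 0, 0.04, -0.5], [-0.39, 0.2, 0, 0, 0, 0.06, -0.5], [-0.52, 0.27, 0, 0, 0, 0.08, -0.5], [-0.65, 0.33, 0, 0, 0, 0.1, -0.5], [-0.778, 0.403, 0, 0, 0, 0.1223, -0.5], [-0.778, 0.403, 0, 0, 0, 0.1223, -0.5], [-0.778, 0.403, 0, 0, 0, 0.1223, -0.5]]])

```text
time_s: 10.75
ee_pos: [0.4591, -0.0306, 0.2178]
eef_rot: [-3.139, 0.003, 0.523]
force: [0.0, 0.1, -3.5]
grip_width: 0.0421
grip_force: 2.5
```

Call:
play_rows(motion=[[[-0.06, 0.15, 0, 0, 0, 0.014, -0.5], [-0.13, 0.3, 0, 0, 0, 0.028, -0.5], [-0.19, 0.45, 0, 0, 0, 0.042, -0.5], [-0.25, 0.6, 0, 0, 0, 0.056, -0.5], [-0.32, 0.76, 0, 0, 0, 0.07, -0.5], [-0.384, 0.905, 0, 0, 0, 0.0833, -0.5], [-0.384, 0.905, 0, 0, 0, 0.0833, -0.5], [-0.384, 0.905, 0, 0, 0, 0.0833, -0.5], [-0.384, 0.905, 0, 0, 0, 0.0833, -0.5]]])

```text
time_s: 11.65
ee_pos: [0.4898, -0.2727, 0.2191]
eef_rot: [-3.141, 0.001, 0.003]
force: [0.1, -0.6, -2.5]
grip_width: 0.042
grip_force: 24.8
```

```bash
python3 - <<'E'
from h import *
o=get_obs();print(o["time_s"],o["ee_pos"],np.degrees(o["eef_rot"]),o["grip_width"],o["force"],np.round(o["qpos"],2))
plan((.49,-.274,.055,0))
c=camera("scene");save("s3",c["frame"][180:330,120:340],3.5)
c=camera("top");W=world(c);z=W[...,2];S=cv2.cvtColor(c["frame"],cv2.COLOR_RGB2HSV)[...,1]
E
```

```text
11.65 [ 0.48975541 -0.27266227  0.21905595] [-1.79951043e+02  5.53060188e-02  1.54902952e-01] 0.04195666082352473 [ 0.10641344 -0.6460733  -2.46081439] [-0.57  0.33  1.5   0.    1.32  0.99]
-> (0.49, -0.274, 0.055, 0) split 1 [0.002, 0.006, 0.656] [-0.0001, 0.0002, 0.0004] rows>=3.3
```

View pics/s3.png

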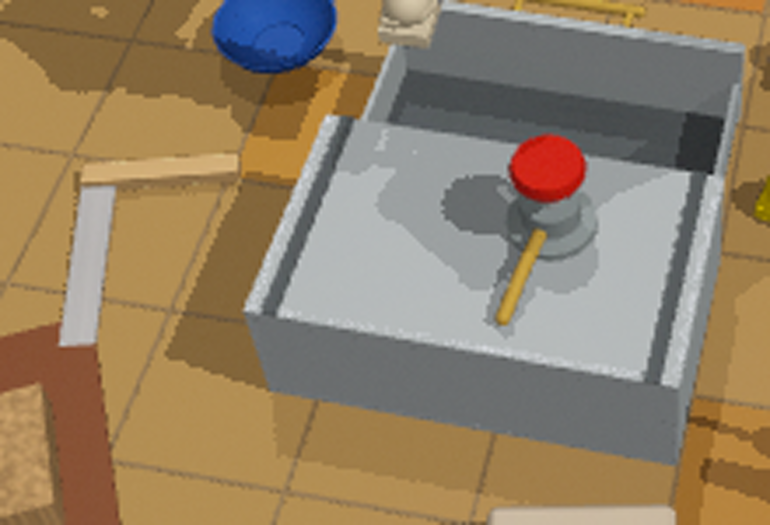

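The grip slackened briefly, but the lion, at (408,20) in the crop, is still held. Before lowering I'll check how far it slipped.

```bash
python3 - <<'E'
from h import *
c=camera("scene");W=world(c);hsv=cv2.cvtColor(c["frame"],cv2.COLOR_RGB2HSV)
m=(abs(W[...,0]-.49)<.08)&(abs(W[...,1]+.273)<.05)&(W[...,2]>.13)&(hsv[...,1]<110)&(c["z_map"]>0)
P=W[m];k,lab,st,ce=cv2.connectedComponentsWithStats(m.astype(np.uint8))
for i in range(1,k):
    if st[i,4]>20: Q=W[lab==i];print(st[i],Q.min(0),Q.max(0))
save("s4",c["frame"][80:240,120:320],3.7)
E
```

```text
[ 206   55   48  139 3686] [ 0.41005509 -0.32285645  0.18201715] [ 0.55517158 -0.22306426  0.55773087]
```

View pics/s4.png

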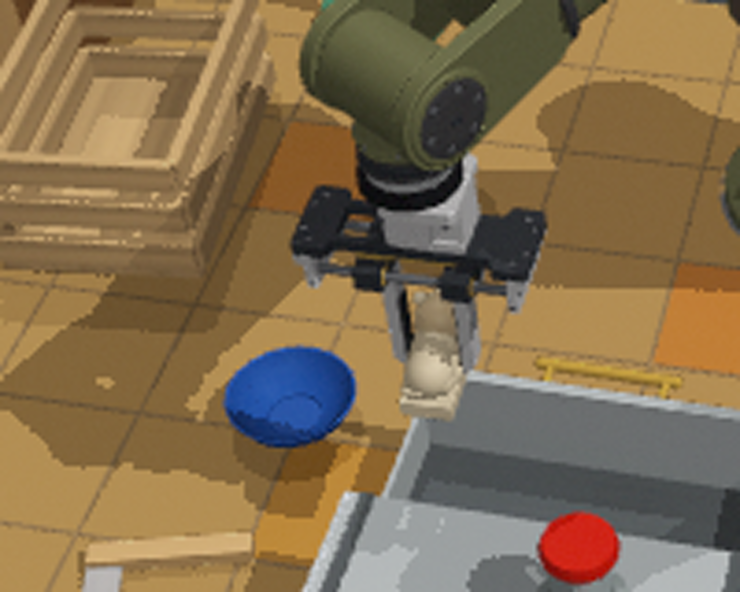

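The lion is upright in the jaws at crop (433,360), with its underside about 37 mm below the TCP. Lowering it now.

Call:
play_rows(motion=[[[0.002, 0.006, 0.12, 0, 0, 0, -0.5], [0.002, 0.006, 0.24, 0, 0, 0, -0.5], [0.002, 0.006, 0.36, 0, 0, 0, -0.5], [0.002, 0.006, 0.48, 0, 0, 0, -0.5], [0.002, 0.006, 0.56, 0, 0, 0, -0.5], [0.002, 0.006, 0.61, 0, 0, 0, -0.5], [0.002, 0.006, 0.64, 0, 0, 0, -0.5], [0.002, 0.006, 0.648, 0, 0, 0, -0.5], [0.002, 0.006, 0.648, 0, 0, 0, -0.5]]])

```text
time_s: 12.7
ee_pos: [0.4904, -0.2757, 0.0583]
eef_rot: [3.141, -0.001, 0.0]
force: [-0.1, 0.1, -2.6]
grip_width: 0.042
grip_force: 24.8
```

Call:
play_rows(motion=[[[0, 0, 0.006, 0, 0, 0, -0.5], [0, 0, 0.012, 0, 0, 0, -0.5], [0, 0, 0.016, 0, 0, 0, -0.5], [0, 0, 0.016, 0, 0, 0, -0.5]]])

```text
time_s: 13.1
ee_pos: [0.4901, -0.2757, 0.0537]
eef_rot: [-3.142, 0.0, -0.0]
force: [0.3, -0.5, -3.6]
grip_width: 0.042
grip_force: 24.8
```

Call:
play_rows(motion=[[[0, 0, 0.006, 0, 0, 0, -0.5], [0, 0, 0.012, 0, 0, 0, -0.5], [0, 0, 0.012, 0, 0, 0, -0.5]]])

```text
time_s: 13.4
ee_pos: [0.4909, -0.276, 0.0518]
eef_rot: [3.141, -0.002, 0.0]
force: [0.0, 0.8, 7.3]
grip_width: 0.0421
grip_force: 24.9
```

Call:
play_rows(motion=[[[0, 0, 0.004, 0, 0, 0, -0.5], [0, 0, 0.008, 0, 0, 0, -0.5], [0, 0, 0.008, 0, 0, 0, -0.5]]])

```text
time_s: 13.7
ee_pos: [0.492, -0.2761, 0.0516]
eef_rot: [3.139, -0.005, 0.0]
force: [-1.1, 6.5, 23.9]
grip_width: 0.042
grip_force: 25.0
```

Call:
play_rows(motion=[[[0, 0, -0.006, 0, 0, 0, -0.5], [0, 0, -0.006, 0, 0, 0, 0.12], [0, 0, -0.006, 0, 0, 0, 0.12], [0, 0, -0.006, 0, 0, 0, 0.12], [0, 0, -0.1, 0, 0, 0, 0.12], [0, 0, -0.25, 0, 0, 0, 0.12], [0, 0, -0.45, 0, 0, 0, 0.12], [0, 0, -0.65, 0, 0, 0, 0.32], [0, 0, -0.65, 0, 0, 0, 0.32], [0, 0, -0.65, 0, 0, 0, 0.32]]])

```text
time_s: 14.7
ee_pos: [0.4902, -0.2758, 0.2117]
eef_rot: [3.141, -0.001, -0.0]
force: [0.7, -0.4, -0.6]
grip_width: 0.0621
grip_force: 0.0
```

```bash
cat >> h.py <<'E'
def wrist(r=.07,xy=None,zmin=.008,zmax=.085):
    o=get_obs();c=camera("wrist")
    T=np.eye(4);T[:3,:3]=R.from_euler("xyz",o["eef_rot"]).as_matrix();T[:3,3]=o["ee_pos"]
    W=world(c,T@c["T_tool_cam"]);hsv=cv2.cvtColor(c["frame"],cv2.COLOR_RGB2HSV)
    xy=o["ee_pos"][:2] if xy is None else xy
    m=(hsv[...,1]<95)&(W[...,2]>zmin)&(W[...,2]<zmax)&(c["z_map"]>0)&(np.hypot(W[...,0]-xy[0],W[...,1]-xy[1])<r)
    P=W[m]; print("wrist",len(P),cv2.minAreaRect(P[:,:2].astype(np.float32)*1000),P[:,2].max()) if len(P) else print("none")
    return c,W
E
python3 - <<'E'
from h import *
o=get_obs();print(o["time_s"],o["ee_pos"],np.degrees(o["eef_rot"]),o["grip_width"])
L=lions()
plan((.44,-.05,.23,60),(.44,.14,.23,120),(.4505,.3155,.17,145))
c=camera("wrist");save("w3",c["frame"])
E
```

```text
14.7 [ 0.49023391 -0.27580068  0.21168438] [ 1.79952134e+02 -7.10542077e-02 -5.88159068e-03] 0.062148632698628664
lion [351.3  60.1  46.5  83.5  47.8  71.7  20.7 158. ]
lion [450.3 316.6 -34.2  96.6  43.4  73.5  18.5 756. ]
lion [571.3 198.4  -8.   99.   44.6  72.3  18.  737. ]
lion [ 561.4  333.8 -104.2   94.3   47.4   71.8   17.2  880. ]
-> (0.44, -0.05, 0.23, 60) split 1 [-0.199, -0.902, -0.08] [-0.0004, 0.0002, -0.1667] rows>=7.0
-> (0.44, 0.14, 0.23, 120) split 1 [0.658, -0.38, -0.0] [0.0, 0.0, -0.1667] rows>=7.0
-> (0.4505, 0.3155, 0.17, 145) split 1 [0.587, 0.387, 0.24] [0.0, 0.0, -0.0694] rows>=3.7
```

View pics/w3.png

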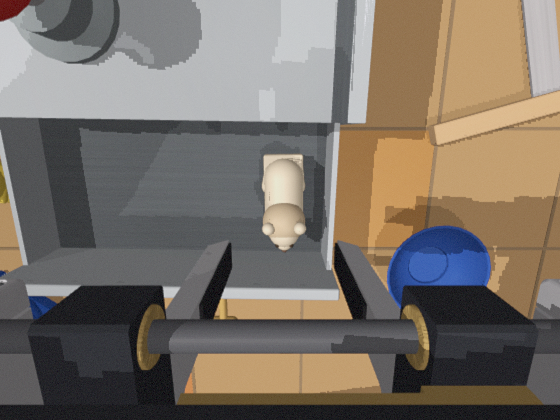

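Lion 1 stands upright in the drawer at (283,200), near the right wall. Now lion 2.

Call:
play_rows(motion=[[[-0.02, -0.12, -0.08, 0, 0, -0.02, 0.32], [-0.05, -0.25, -0.08, 0, 0, -0.043, 0.32], [-0.08, -0.38, -0.08, 0, 0, -0.066, 0.32], [-0.11, -0.51, -0.08, 0, 0, -0.09, 0.32], [-0.14, -0.64, -0.08, 0, 0, -0.113, 0.32], [-0.17, -0.77, -0.08, 0, 0, -0.137, 0.32], [-0.199, -0.902, -0.08, 0, 0, -0.1667, 0.32], [-0.199, -0.902, -0.08, 0, 0, -0.1667, 0.32], [-0.199, -0.902, -0.08, 0, 0, -0.1667, 0.32]]])

```text
time_s: 15.75
ee_pos: [0.4401, -0.0495, 0.2303]
eef_rot: [-3.14, 0.001, 1.049]
force: [0.5, 0.1, 0.8]
grip_width: 0.0619
grip_force: 0.0
```

Call:
play_rows(motion=[[[0.09, -0.05, 0, 0, 0, -0.022, 0.32], [0.18, -0.1, 0, 0, 0, -0.045, 0.32], [0.28, -0.16, 0, 0, 0, -0.068, 0.32], [0.37, -0.22, 0, 0, 0, -0.091, 0.32], [0.47, -0.28, 0, 0, 0, -0.115, 0.32], [0.56, -0.33, 0, 0, 0, -0.14, 0.32], [0.658, -0.38, 0, 0, 0, -0.1667, 0.32], [0.658, -0.38, 0, 0, 0, -0.1667, 0.32], [0.658, -0.38, 0, 0, 0, -0.1667, 0.32]]])

```text
time_s: 16.65
ee_pos: [0.4403, 0.1394, 0.2304]
eef_rot: [-3.14, -0.0, 2.093]
force: [-0.4, -0.2, -0.5]
grip_width: 0.0625
grip_force: 0.0
```

Call:
play_rows(motion=[[[0.14, 0.1, 0.06, 0, 0, -0.015, 0.32], [0.28, 0.2, 0.12, 0, 0, -0.03, 0.32], [0.44, 0.3, 0.18, 0, 0, -0.05, 0.32], [0.587, 0.387, 0.24, 0, 0, -0.0694, 0.32], [0.587, 0.387, 0.24, 0, 0, -0.0694, 0.32], [0.587, 0.387, 0.24, 0, 0, -0.0694, 0.32], [0.587, 0.387, 0.24, 0, 0, -0.0694, 0.32]]])

```text
time_s: 17.35
ee_pos: [0.4513, 0.3138, 0.1715]
eef_rot: [3.141, 0.0, 2.527]
force: [0.4, -0.3, -0.3]
grip_width: 0.0622
grip_force: 0.0
```

```bash
python3 - <<'E'
from h import *
o=get_obs();print(o["time_s"],o["ee_pos"],np.degrees(o["eef_rot"]),o["grip_width"])
wrist(xy=(.4505,.3155)); lions()
plan((.449,.316,.032,145.5),(.449,.316,.22,145.5))
E
```

```text
17.35 [0.45128392 0.31379787 0.17154102] [1.79992000e+02 1.63106373e-02 1.44766753e+02] 0.06223939805741124
wrist 4098 ((446.3246154785156, 316.84063720703125), (44.17235565185547, 94.50396728515625), 55.592533111572266) 0.07210919387944525
lion [449.4 316.3 -34.7  93.9  42.9  72.   25.8 530. ]
lion [570.3 198.3  -8.7  97.   44.9  74.9  19.2 733. ]
lion [ 562.   334.9 -104.7   95.    48.6   74.4   17.9  867. ]
-> (0.449, 0.316, 0.032, 145.5) split 1 [0.012, 0.0, 0.559] [0.0001, 0.0001, -0.0018] rows>=2.8
-> (0.449, 0.316, 0.22, 145.5) split 1 [-0.0, 0.0, -0.752] [0.0, 0.0, 0.0] rows>=3.8
```

Call:
play_rows(motion=[[[0.01, 0, 0.14, 0, 0, -0.002, 0.32], [0.014, 0, 0.28, 0, 0, -0.002, 0.32], [0.016, 0, 0.42, 0, 0, -0.002, 0.32], [0.016, 0, 0.52, 0, 0, -0.002, 0.32], [0.016, 0, 0.557, 0, 0, -0.002, 0.32], [0.016, 0, 0.557, 0, 0, -0.002, 0.32], [0.016, 0, 0.557, 0, 0, -0.002, -0.05], [0.016, 0, 0.557, 0, 0, -0.002, -0.2], [0.016, 0, 0.557, 0, 0, -0.002, -0.5], [0.016, 0, 0.557, 0, 0, -0.002, -0.5]]], grip_force=25)

```text
time_s: 18.5
ee_pos: [0.4479, 0.3177, 0.0331]
eef_rot: [3.14, 0.001, 2.543]
force: [-1.1, -1.9, 7.0]
grip_width: 0.0419
grip_force: 25.0
```

Call:
play_rows(motion=[[[0, 0, 0, 0, 0, 0, -0.5], [0, 0, -0.1, 0, 0, 0, -0.5], [0, 0, -0.25, 0, 0, 0, -0.5], [0, 0, -0.4, 0, 0, 0, -0.5], [0, 0, -0.55, 0, 0, 0, -0.5], [0, 0, -0.7, 0, 0, 0, -0.5], [0, 0, -0.75, 0, 0, 0, -0.5], [0, 0, -0.75, 0, 0, 0, -0.5]]])

```text
time_s: 19.3
ee_pos: [0.4477, 0.3177, 0.2204]
eef_rot: [3.139, 0.001, 2.543]
force: [0.0, 0.3, -4.0]
grip_width: 0.042
grip_force: 25.0
```

```bash
python3 - <<'E'
from h import *
o=get_obs();print(o["time_s"],o["ee_pos"],np.degrees(o["eef_rot"]),o["grip_width"])
plan((.44,.1,.22,160),(.47,-.07,.22,180),(.49,-.204,.22,180),(.49,-.204,.058,180))
lions()
E
```

```text
19.3 [0.44769892 0.31774864 0.22037704] [1.79872660e+02 5.62413511e-02 1.45726975e+02] 0.04196573735331962
-> (0.44, 0.1, 0.22, 160) split 1 [-0.465, -0.737, 0.0] [0.0003, 0.0002, -0.0396] rows>=4.4
-> (0.47, -0.07, 0.22, 180) split 1 [-0.345, -0.598, -0.0] [0.0, 0.0, -0.0556] rows>=3.5
-> (0.49, -0.204, 0.22, 180) split 1 [-0.08, -0.536, -0.0] [0.0, 0.0, 0.0] rows>=2.7
-> (0.49, -0.204, 0.058, 180) split 1 [0.0, -0.0, 0.648] [0.0, 0.0, 0.0] rows>=3.2
lion [569.3 198.8  -8.4  95.6  44.8  74.3  20.1 741. ]
lion [ 561.9  334.8 -103.    95.3   47.9   76.6   18.3  869. ]
```

Call:
play_rows(motion=[[[-0.08, -0.12, 0, 0, 0, -0.006, -0.5], [-0.16, -0.25, 0, 0, 0, -0.012, -0.5], [-0.24, -0.38, 0, 0, 0, -0.02, -0.5], [-0.32, -0.5, 0, 0, 0, -0.027, -0.5], [-0.39, -0.62, 0, 0, 0, -0.034, -0.5], [-0.465, -0.737, 0, 0, 0, -0.0396, -0.5], [-0.465, -0.737, 0, 0, 0, -0.0396, -0.5], [-0.465, -0.737, 0, 0, 0, -0.0396, -0.5]]])

```text
time_s: 20.2
ee_pos: [0.4393, 0.0995, 0.2179]
eef_rot: [-3.141, -0.002, 2.79]
force: [-0.5, 0.2, -3.9]
grip_width: 0.0419
grip_force: 25.0
```

Call:
play_rows(motion=[[[-0.07, -0.12, 0, 0, 0, -0.011, -0.5], [-0.14, -0.24, 0, 0, 0, -0.022, -0.5], [-0.21, -0.36, 0, 0, 0, -0.033, -0.5], [-0.28, -0.48, 0, 0, 0, -0.044, -0.5], [-0.345, -0.598, 0, 0, 0, -0.0556, -0.5], [-0.345, -0.598, 0, 0, 0, -0.0556, -0.5], [-0.345, -0.598, 0, 0, 0, -0.0556, -0.5]]])

```text
time_s: 20.9
ee_pos: [0.4695, -0.0696, 0.2184]
eef_rot: [3.141, -0.002, 3.14]
force: [-0.1, 0.8, -4.3]
grip_width: 0.0417
grip_force: 25.0
```

Call:
play_rows(motion=[[[-0.02, -0.13, 0, 0, 0, 0, -0.5], [-0.04, -0.26, 0, 0, 0, 0, -0.5], [-0.06, -0.4, 0, 0, 0, 0, -0.5], [-0.08, -0.536, 0, 0, 0, 0, -0.5], [-0.08, -0.536, 0, 0, 0, 0, -0.5], [-0.08, -0.536, 0, 0, 0, 0, -0.5], [-0.08, -0.536, 0, 0, 0, 0, -0.5], [-0.08, -0.536, 0, 0, 0, 0, -0.5]]])

```text
time_s: 21.7
ee_pos: [0.4897, -0.2028, 0.2195]
eef_rot: [3.141, -0.0, -3.14]
force: [-0.2, 0.6, -4.0]
grip_width: 0.0421
grip_force: 25.0
```

```bash
python3 - <<'E'
from h import *
o=get_obs();print(o["time_s"],o["ee_pos"],np.degrees(o["eef_rot"]),o["grip_width"],o["grip_force"],o["force"])
plan((.49,-.204,.052,180))
c=camera("scene");W=world(c);hsv=cv2.cvtColor(c["frame"],cv2.COLOR_RGB2HSV)
m=(abs(W[...,0]-.49)<.08)&(abs(W[...,1]+.204)<.05)&(W[...,2]>.13)&(hsv[...,1]<110)&(c["z_map"]>0)
print(W[m].min(0))
E
```

```text
21.7 [ 0.48973907 -0.20281896  0.21946451] [ 1.79991247e+02 -2.19114119e-03 -1.79920968e+02] 0.0420712980411455 24.997348480392247 [-0.15149452  0.55904989 -3.99858221]
-> (0.49, -0.204, 0.052, 180) split 1 [-0.001, -0.005, 0.67] [0.0, -0.0, 0.0002] rows>=3.3
[ 0.41009259 -0.25393954  0.18489338]
```

Call:
play_rows(motion=[[[0, -0.005, 0.12, 0, 0, 0, -0.5], [0, -0.005, 0.24, 0, 0, 0, -0.5], [0, -0.005, 0.36, 0, 0, 0, -0.5], [0, -0.005, 0.48, 0, 0, 0, -0.5], [0, -0.005, 0.56, 0, 0, 0, -0.5], [0, -0.005, 0.61, 0, 0, 0, -0.5], [0, -0.005, 0.65, 0, 0, 0, -0.5], [0, -0.005, 0.662, 0, 0, 0, -0.5], [0, -0.005, 0.67, 0, 0, 0, -0.5], [0, -0.005, 0.67, 0, 0, 0, -0.5]]])

```text
time_s: 22.75
ee_pos: [0.4899, -0.2055, 0.0525]
eef_rot: [-3.141, 0.001, 3.142]
force: [0.9, 0.6, -2.6]
grip_width: 0.0418
grip_force: 25.0
```

Call:
play_rows(motion=[[[0, 0, 0.005, 0, 0, 0, -0.5], [0, 0, 0.01, 0, 0, 0, -0.5], [0, 0, 0.012, 0, 0, 0, -0.5], [0, 0, 0.012, 0, 0, 0, -0.5]]])

```text
time_s: 23.15
ee_pos: [0.4897, -0.2055, 0.0491]
eef_rot: [-3.141, 0.0, 3.141]
force: [0.1, 0.0, -2.2]
grip_width: 0.0415
grip_force: 25.0
```

Within about 1 mm of the floor, so I lower that last bit and release.

Call:
play_rows(motion=[[[0, 0, 0.004, 0, 0, 0, -0.5], [0, 0, 0.006, 0, 0, 0, -0.5], [0, 0, 0.006, 0, 0, 0, -0.5]]])

```text
time_s: 23.45
ee_pos: [0.4906, -0.2055, 0.0491]
eef_rot: [-3.141, 0.003, 3.142]
force: [0.2, 4.1, 13.5]
grip_width: 0.0419
grip_force: 25.0
```

Call:
play_rows(motion=[[[0, 0, 0, 0, 0, 0, 0.12], [0, 0, 0, 0, 0, 0, 0.12], [0, 0, 0, 0, 0, 0, 0.12], [0, 0, -0.1, 0, 0, 0, 0.12], [0, 0, -0.25, 0, 0, 0, 0.12], [0, 0, -0.45, 0, 0, 0, 0.12], [0, 0, -0.65, 0, 0, 0, 0.32], [0, 0, -0.68, 0, 0, 0, 0.32], [0, 0, -0.68, 0, 0, 0, 0.32]]])

```text
time_s: 24.35
ee_pos: [0.49, -0.2056, 0.2187]
eef_rot: [-3.14, 0.002, 3.142]
force: [-0.2, 0.5, 0.0]
grip_width: 0.0619
grip_force: 0.0
```

```bash
python3 - <<'E'
from h import *
o=get_obs();print(o["time_s"],o["ee_pos"],np.degrees(o["eef_rot"]),o["grip_width"])
lions()
plan((.48,-.02,.23,177),(.5685,.1985,.17,172))
E
```

```text
24.35 [ 0.48995413 -0.20564234  0.2186518 ] [-1.79925257e+02  1.41773784e-01  1.79995600e+02] 0.06192276620582462
lion [ 368.3   78.5 -138.4   49.7   44.7   70.4    3.8  152. ]
lion [569.7 198.7  -7.6  95.3  44.7  71.8  19.7 739. ]
lion [ 560.8  334.6 -106.2   95.1   47.3   73.5   17.6  878. ]
-> (0.48, -0.02, 0.23, 177) split 1 [0.037, 0.741, -0.056] [0.0001, -0.0003, 0.0083] rows>=3.7
-> (0.5685, 0.1985, 0.17, 172) split 1 [-0.308, 0.891, 0.24] [0.0, -0.0, 0.0139] rows>=4.9
```

Call:
play_rows(motion=[[[0.01, 0.16, -0.056, 0, 0, 0.002, 0.32], [0.02, 0.33, -0.056, 0, 0, 0.004, 0.32], [0.03, 0.53, -0.056, 0, 0, 0.006, 0.32], [0.037, 0.741, -0.056, 0, 0, 0.0083, 0.32], [0.037, 0.741, -0.056, 0, 0, 0.0083, 0.32], [0.037, 0.741, -0.056, 0, 0, 0.0083, 0.32]]])

```text
time_s: 25.05
ee_pos: [0.4799, -0.0193, 0.23]
eef_rot: [3.142, -0.002, 3.092]
force: [0.1, -0.1, 0.5]
grip_width: 0.062
grip_force: 0.0
```

Call:
play_rows(motion=[[[-0.06, 0.17, 0.05, 0, 0, 0.003, 0.32], [-0.12, 0.35, 0.1, 0, 0, 0.006, 0.32], [-0.18, 0.53, 0.15, 0, 0, 0.009, 0.32], [-0.24, 0.71, 0.2, 0, 0, 0.012, 0.32], [-0.308, 0.891, 0.24, 0, 0, 0.0139, 0.32], [-0.308, 0.891, 0.24, 0, 0, 0.0139, 0.32], [-0.308, 0.891, 0.24, 0, 0, 0.0139, 0.32], [-0.308, 0.891, 0.24, 0, 0, 0.0139, 0.32]]])

```text
time_s: 25.85
ee_pos: [0.569, 0.1965, 0.1711]
eef_rot: [-3.141, -0.001, 3.0]
force: [-0.2, 0.5, 0.2]
grip_width: 0.062
grip_force: 0.0
```

```bash
python3 - <<'E'
from h import *
o=get_obs();print(o["time_s"],o["ee_pos"],np.degrees(o["eef_rot"]),o["grip_width"])
wrist(xy=(.5685,.1985)); lions()
plan((.568,.198,.032,172))
E
```

```text
25.85 [0.56901498 0.1964691  0.17112814] [-1.79970703e+02 -3.10930999e-02  1.71915958e+02] 0.06199580691208994
wrist 4072 ((566.7494506835938, 199.19351196289062), (44.43606948852539, 94.83876037597656), 80.90251922607422) 0.07210539129383015
lion [ 367.8   79.8 -132.6   50.2   44.8   71.9    6.2  170. ]
lion [569.7 198.1  -9.3  95.2  44.   71.4  24.3 487. ]
lion [ 563.   334.  -105.7   92.4   43.4   70.2   17.8  566. ]
-> (0.568, 0.198, 0.032, 172) split 1 [0.005, 0.004, 0.56] [0.0, 0.0001, -0.0002] rows>=2.8
```

Call:
play_rows(motion=[[[0.01, 0.006, 0.14, 0, 0, 0.002, 0.32], [0.01, 0.007, 0.28, 0, 0, 0.002, 0.32], [0.01, 0.007, 0.42, 0, 0, 0.002, 0.32], [0.01, 0.007, 0.52, 0, 0, 0.002, 0.32], [0.01, 0.007, 0.557, 0, 0, 0.002, 0.32], [0.01, 0.007, 0.557, 0, 0, 0.002, 0.32], [0.01, 0.007, 0.557, 0, 0, 0.002, -0.05], [0.01, 0.007, 0.557, 0, 0, 0.002, -0.2], [0.01, 0.007, 0.557, 0, 0, 0.002, -0.5], [0.01, 0.007, 0.557, 0, 0, 0.002, -0.5]]], grip_force=25)

```text
time_s: 27.0
ee_pos: [0.5672, 0.2004, 0.0335]
eef_rot: [3.141, 0.002, 2.99]
force: [-1.4, -1.5, 6.7]
grip_width: 0.0417
grip_force: 25.0
```

Call:
play_rows(motion=[[[0, 0, 0, 0, 0, 0, -0.5], [0, 0, -0.1, 0, 0, 0, -0.5], [0, 0, -0.25, 0, 0, 0, -0.5], [0, 0, -0.4, 0, 0, 0, -0.5], [0, 0, -0.55, 0, 0, 0, -0.5], [0, 0, -0.7, 0, 0, 0, -0.5], [0, 0, -0.75, 0, 0, 0, -0.5], [0, 0, -0.75, 0, 0, 0, -0.5]]])

```text
time_s: 27.8
ee_pos: [0.5669, 0.2005, 0.2207]
eef_rot: [3.141, 0.002, 2.99]
force: [0.9, 0.6, -3.9]
grip_width: 0.0417
grip_force: 25.0
```

```bash
python3 - <<'E'
from h import *
o=get_obs();print(o["time_s"],o["ee_pos"],np.degrees(o["eef_rot"]),o["grip_width"])
plan((.49,.04,.23,180),(.49,-.134,.23,180),(.49,-.134,.052,180))
lions()
E
```

```text
27.8 [0.56694281 0.20048605 0.22067275] [1.79942267e+02 1.25051400e-01 1.71289686e+02] 0.04168206141334805
-> (0.49, 0.04, 0.23, 180) split 1 [0.207, -0.681, -0.038] [0.0001, 0.0004, -0.0242] rows>=3.6
-> (0.49, -0.134, 0.23, 180) split 1 [-0.0, -0.696, -0.0] [0.0, 0.0, 0.0] rows>=3.5
-> (0.49, -0.134, 0.052, 180) split 1 [0.0, -0.0, 0.712] [0.0, 0.0, 0.0] rows>=3.6
lion [361.   71.8  48.2  72.4  45.   72.4   4.6 172. ]
lion [ 564.1  333.6 -105.8   92.4   41.8   71.5   18.5  568. ]
```

Call:
play_rows(motion=[[[0.04, -0.13, -0.038, 0, 0, -0.005, -0.5], [0.08, -0.26, -0.038, 0, 0, -0.01, -0.5], [0.12, -0.4, -0.038, 0, 0, -0.015, -0.5], [0.16, -0.54, -0.038, 0, 0, -0.02, -0.5], [0.207, -0.681, -0.038, 0, 0, -0.0242, -0.5], [0.207, -0.681, -0.038, 0, 0, -0.0242, -0.5], [0.207, -0.681, -0.038, 0, 0, -0.0242, -0.5]]])

```text
time_s: 28.6
ee_pos: [0.4892, 0.0396, 0.2278]
eef_rot: [3.141, -0.002, 3.14]
force: [0.5, 0.6, -4.1]
grip_width: 0.0415
grip_force: 25.0
```

Call:
play_rows(motion=[[[0, -0.14, 0, 0, 0, 0, -0.5], [0, -0.28, 0, 0, 0, 0, -0.5], [0, -0.42, 0, 0, 0, 0, -0.5], [0, -0.56, 0, 0, 0, 0, -0.5], [0, -0.69, 0, 0, 0, 0, -0.5], [0, -0.69, 0, 0, 0, 0, -0.5], [0, -0.69, 0, 0, 0, 0, -0.5], [0, -0.69, 0, 0, 0, 0, -0.5]]])

```text
time_s: 29.4
ee_pos: [0.4899, -0.1314, 0.2285]
eef_rot: [3.141, -0.001, -3.141]
force: [-0.4, 0.6, -3.4]
grip_width: 0.0419
grip_force: 25.0
```

```bash
python3 - <<'E'
from h import *
o=get_obs();print(o["time_s"],o["ee_pos"],np.degrees(o["eef_rot"]),o["grip_width"],o["grip_force"],o["force"])
plan((.49,-.1345,.051,180))
c=camera("scene");W=world(c);hsv=cv2.cvtColor(c["frame"],cv2.COLOR_RGB2HSV)
m=(abs(W[...,0]-.49)<.08)&(abs(W[...,1]+.134)<.05)&(W[...,2]>.13)&(hsv[...,1]<110)&(c["z_map"]>0)
print(W[m].min(0))
E
```

```text
29.4 [ 0.48988821 -0.13140674  0.22850736] [ 1.79963229e+02 -5.96256821e-02 -1.79939783e+02] 0.04191224924233991 24.95653599500656 [-0.39937689  0.63351032 -3.35356382]
-> (0.49, -0.1345, 0.051, 180) split 1 [-0.001, -0.013, 0.71] [0.0001, -0.0002, 0.0002] rows>=3.6
[ 0.41003337 -0.18391636  0.19211413]
```

Call:
play_rows(motion=[[[0, -0.006, 0.13, 0, 0, 0, -0.5], [0, -0.006, 0.26, 0, 0, 0, -0.5], [0, -0.006, 0.39, 0, 0, 0, -0.5], [0, -0.006, 0.5, 0, 0, 0, -0.5], [0, -0.006, 0.59, 0, 0, 0, -0.5], [0, -0.006, 0.65, 0, 0, 0, -0.5], [0, -0.006, 0.69, 0, 0, 0, -0.5], [0, -0.006, 0.7, 0, 0, 0, -0.5], [0, -0.006, 0.708, 0, 0, 0, -0.5], [0, -0.006, 0.708, 0, 0, 0, -0.5]]])

```text
time_s: 30.45
ee_pos: [0.49, -0.134, 0.0527]
eef_rot: [-3.141, 0.001, -3.141]
force: [0.8, 0.2, -3.4]
grip_width: 0.0422
grip_force: 25.0
```

Call:
play_rows(motion=[[[0, 0, 0.005, 0, 0, 0, -0.5], [0, 0, 0.009, 0, 0, 0, -0.5], [0, 0, 0.009, 0, 0, 0, -0.5]]])

```text
time_s: 30.75
ee_pos: [0.4897, -0.1341, 0.05]
eef_rot: [-3.142, 0.0, 3.141]
force: [0.3, -0.3, -3.4]
grip_width: 0.0422
grip_force: 25.0
```

Call:
play_rows(motion=[[[0, 0, 0.004, 0, 0, 0, -0.5], [0, 0, 0.008, 0, 0, 0, -0.5], [0, 0, 0.008, 0, 0, 0, -0.5]]])

```text
time_s: 31.05
ee_pos: [0.4908, -0.1342, 0.0494]
eef_rot: [-3.141, 0.003, 3.141]
force: [0.1, 3.2, 11.2]
grip_width: 0.0419
grip_force: 25.0
```

Call:
play_rows(motion=[[[0, 0, 0, 0, 0, 0, 0.12], [0, 0, 0, 0, 0, 0, 0.12], [0, 0, 0, 0, 0, 0, 0.12], [0, 0, -0.1, 0, 0, 0, 0.12], [0, 0, -0.25, 0, 0, 0, 0.12], [0, 0, -0.45, 0, 0, 0, 0.12], [0, 0, -0.65, 0, 0, 0, 0.32], [0, 0, -0.72, 0, 0, 0, 0.32], [0, 0, -0.72, 0, 0, 0, 0.32]]])

```text
time_s: 31.95
ee_pos: [0.4905, -0.1344, 0.2307]
eef_rot: [-3.14, 0.005, 3.142]
force: [-0.4, -0.4, -0.4]
grip_width: 0.0619
grip_force: 0.0
```

```bash
python3 - <<'E'
from h import *
o=get_obs();print(o["time_s"],o["ee_pos"],np.degrees(o["eef_rot"]),o["grip_width"],np.round(o["qpos"],2))
lions()
plan((.47,.03,.23,150),(.50,.2,.23,110),(.561,.334,.17,75))
E
```

```text
31.95 [ 0.49048402 -0.13440461  0.23068485] [-179.9033424     0.27036503  179.99635427] 0.0619285607259557 [-0.34  0.2   1.63 -0.    1.31 -1.91]
lion [ 367.5   78.8 -137.1   48.8   43.9   74.1    3.7  151. ]
lion [ 561.1  334.1 -104.5   96.2   47.2   73.1   16.5  886. ]
-> (0.47, 0.03, 0.23, 150) split 1 [0.078, 0.656, -0.011] [0.0, -0.0001, 0.0833] rows>=3.5
-> (0.5, 0.2, 0.23, 110) split 1 [0.236, 0.649, 0.0] [0.0, -0.0, 0.1111] rows>=4.7
-> (0.561, 0.334, 0.17, 75) split 1 [0.42, 0.413, 0.24] [0.0, -0.0, 0.0972] rows>=4.1
```

Call:
play_rows(motion=[[[0.02, 0.16, 0, 0, 0, 0.02, 0.32], [0.04, 0.33, 0, 0, 0, 0.042, 0.32], [0.06, 0.49, 0, 0, 0, 0.062, 0.32], [0.078, 0.656, 0, 0, 0, 0.0833, 0.32], [0.078, 0.656, 0, 0, 0, 0.0833, 0.32], [0.078, 0.656, 0, 0, 0, 0.0833, 0.32]]])

```text
time_s: 32.65
ee_pos: [0.4697, 0.0303, 0.2265]
eef_rot: [-3.14, -0.002, 2.622]
force: [0.3, -0.6, -0.3]
grip_width: 0.0623
grip_force: 0.0
```

Call:
play_rows(motion=[[[0.05, 0.13, 0, 0, 0, 0.022, 0.32], [0.09, 0.26, 0, 0, 0, 0.044, 0.32], [0.14, 0.39, 0, 0, 0, 0.066, 0.32], [0.19, 0.52, 0, 0, 0, 0.088, 0.32], [0.236, 0.649, 0, 0, 0, 0.1111, 0.32], [0.236, 0.649, 0, 0, 0, 0.1111, 0.32], [0.236, 0.649, 0, 0, 0, 0.1111, 0.32]]])

```text
time_s: 33.35
ee_pos: [0.5003, 0.199, 0.2267]
eef_rot: [-3.14, 0.0, 1.923]
force: [-0.1, -0.6, 0.4]
grip_width: 0.0619
grip_force: 0.0
```

Call:
play_rows(motion=[[[0.08, 0.08, 0.05, 0, 0, 0.02, 0.32], [0.16, 0.16, 0.1, 0, 0, 0.04, 0.32], [0.25, 0.25, 0.15, 0, 0, 0.06, 0.32], [0.34, 0.33, 0.2, 0, 0, 0.08, 0.32], [0.42, 0.413, 0.24, 0, 0, 0.0972, 0.32], [0.42, 0.413, 0.24, 0, 0, 0.0972, 0.32], [0.42, 0.413, 0.24, 0, 0, 0.0972, 0.32], [0.42, 0.413, 0.24, 0, 0, 0.0972, 0.32]]])

```text
time_s: 34.15
ee_pos: [0.5616, 0.3323, 0.1684]
eef_rot: [3.141, -0.0, 1.31]
force: [0.7, 0.6, 0.9]
grip_width: 0.0624
grip_force: 0.0
```

```bash
python3 - <<'E'
from h import *
o=get_obs();print(o["time_s"],o["ee_pos"],np.degrees(o["eef_rot"]),o["grip_width"])
wrist(xy=(.561,.334)); lions()
plan((.558,.334,.032,75))
E
```

```text
34.15 [0.56164081 0.33229481 0.16835488] [ 1.79985147e+02 -1.90699616e-03  7.50790178e+01] 0.06244379692704588
wrist 4149 ((557.2603149414062, 335.5460205078125), (94.61908721923828, 45.010643005371094), 74.46822357177734) 0.07192548816014804
lion [360.9  71.2  46.2  70.3  46.3  74.1   5.5 171. ]
lion [ 560.7  334.1 -105.4   93.2   47.8   73.5   17.5  829. ]
-> (0.558, 0.334, 0.032, 75) split 1 [0.0, -0.015, 0.547] [0.0001, -0.0001, 0.0001] rows>=2.7
```

Call:
play_rows(motion=[[[0, -0.012, 0.14, 0, 0, 0, 0.32], [0, -0.014, 0.28, 0, 0, 0, 0.32], [0, -0.014, 0.42, 0, 0, 0, 0.32], [0, -0.014, 0.51, 0, 0, 0, 0.32], [0, -0.014, 0.546, 0, 0, 0, 0.32], [0, -0.014, 0.546, 0, 0, 0, 0.32], [0, -0.014, 0.546, 0, 0, 0, -0.05], [0, -0.014, 0.546, 0, 0, 0, -0.2], [0, -0.014, 0.546, 0, 0, 0, -0.5], [0, -0.014, 0.546, 0, 0, 0, -0.5]]], grip_force=25)

```text
time_s: 35.3
ee_pos: [0.5583, 0.3351, 0.0327]
eef_rot: [3.14, -0.001, 1.309]
force: [-1.8, -0.4, 7.4]
grip_width: 0.0415
grip_force: 25.0
```

Call:
play_rows(motion=[[[0, 0, 0, 0, 0, 0, -0.5], [0, 0, -0.1, 0, 0, 0, -0.5], [0, 0, -0.25, 0, 0, 0, -0.5], [0, 0, -0.4, 0, 0, 0, -0.5], [0, 0, -0.55, 0, 0, 0, -0.5], [0, 0, -0.7, 0, 0, 0, -0.5], [0, 0, -0.75, 0, 0, 0, -0.5], [0, 0, -0.75, 0, 0, 0, -0.5]]])

```text
time_s: 36.1
ee_pos: [0.5582, 0.335, 0.22]
eef_rot: [3.14, -0.002, 1.309]
force: [-0.1, -0.9, -4.6]
grip_width: 0.0419
grip_force: 25.0
```

```bash
python3 - <<'E'
from h import *
o=get_obs();print(o["time_s"],o["ee_pos"],np.degrees(o["eef_rot"]),o["grip_width"])
plan((.49,.17,.225,50),(.49,.03,.225,20),(.49,-.064,.225,0),(.49,-.064,.052,0))
E
```

```text
36.1 [0.55820414 0.33499319 0.22002916] [ 1.79895449e+02 -9.50665766e-02  7.50246878e+01] 0.04191515054395593
-> (0.49, 0.17, 0.225, 50) split 1 [-0.708, -0.093, -0.021] [0.0002, -0.0003, 0.0695] rows>=3.6
-> (0.49, 0.03, 0.225, 20) split 1 [-0.429, 0.36, 0.0] [0.0, -0.0, 0.0833] rows>=3.5
-> (0.49, -0.064, 0.225, 0) split 1 [-0.129, 0.353, 0.0] [0.0, -0.0, 0.0556] rows>=2.3
-> (0.49, -0.064, 0.052, 0) split 1 [0.0, -0.0, 0.692] [0.0, 0.0, 0.0] rows>=3.5
```

Call:
play_rows(motion=[[[-0.14, -0.018, -0.02, 0, 0, 0.014, -0.5], [-0.28, -0.036, -0.02, 0, 0, 0.028, -0.5], [-0.42, -0.055, -0.02, 0, 0, 0.042, -0.5], [-0.56, -0.075, -0.02, 0, 0, 0.056, -0.5], [-0.708, -0.093, -0.02, 0, 0, 0.0695, -0.5], [-0.708, -0.093, -0.02, 0, 0, 0.0695, -0.5], [-0.708, -0.093, -0.02, 0, 0, 0.0695, -0.5]]])

```text
time_s: 36.8
ee_pos: [0.4892, 0.1695, 0.2223]
eef_rot: [-3.14, 0.002, 0.872]
force: [-0.1, 0.2, -3.6]
grip_width: 0.0421
grip_force: 25.0
```

Call:
play_rows(motion=[[[-0.085, 0.07, 0, 0, 0, 0.017, -0.5], [-0.17, 0.14, 0, 0, 0, 0.033, -0.5], [-0.26, 0.21, 0, 0, 0, 0.05, -0.5], [-0.34, 0.29, 0, 0, 0, 0.067, -0.5], [-0.429, 0.36, 0, 0, 0, 0.0833, -0.5], [-0.429, 0.36, 0, 0, 0, 0.0833, -0.5], [-0.429, 0.36, 0, 0, 0, 0.0833, -0.5]]])

```text
time_s: 37.5
ee_pos: [0.4898, 0.0303, 0.2229]
eef_rot: [-3.141, 0.001, 0.351]
force: [0.0, -0.6, -3.4]
grip_width: 0.042
grip_force: 25.0
```

Call:
play_rows(motion=[[[-0.03, 0.09, 0, 0, 0, 0.014, -0.5], [-0.06, 0.18, 0, 0, 0, 0.028, -0.5], [-0.1, 0.27, 0, 0, 0, 0.042, -0.5], [-0.129, 0.353, 0, 0, 0, 0.0556, -0.5], [-0.129, 0.353, 0, 0, 0, 0.0556, -0.5], [-0.129, 0.353, 0, 0, 0, 0.0556, -0.5], [-0.129, 0.353, 0, 0, 0, 0.0556, -0.5], [-0.129, 0.353, 0, 0, 0, 0.0556, -0.5]]])

```text
time_s: 38.3
ee_pos: [0.4897, -0.0631, 0.2238]
eef_rot: [-3.141, 0.0, 0.003]
force: [-0.6, -0.1, -2.9]
grip_width: 0.0418
grip_force: 25.0
```

```bash
python3 - <<'E'
from h import *
o=get_obs();print(o["time_s"],o["ee_pos"],np.degrees(o["eef_rot"]),o["grip_width"],o["grip_force"],o["force"])
plan((.49,-.064,.051,0))
E
```

```text
38.3 [ 0.48968774 -0.06308956  0.22382535] [-1.79990592e+02  8.73341148e-03  1.44430739e-01] 0.04184044922768709 24.977810487616807 [-0.62433604 -0.09250326 -2.89526814]
-> (0.49, -0.064, 0.051, 0) split 1 [0.001, 0.004, 0.691] [-0.0, 0.0, 0.0004] rows>=3.5
```

Call:
play_rows(motion=[[[0, 0.003, 0.13, 0, 0, 0, -0.5], [0, 0.003, 0.26, 0, 0, 0, -0.5], [0, 0.003, 0.39, 0, 0, 0, -0.5], [0, 0.003, 0.5, 0, 0, 0, -0.5], [0, 0.003, 0.58, 0, 0, 0, -0.5], [0, 0.003, 0.64, 0, 0, 0, -0.5], [0, 0.003, 0.67, 0, 0, 0, -0.5], [0, 0.003, 0.682, 0, 0, 0, -0.5], [0, 0.003, 0.689, 0, 0, 0, -0.5], [0, 0.003, 0.689, 0, 0, 0, -0.5]]])

```text
time_s: 39.3
ee_pos: [0.4899, -0.0648, 0.0522]
eef_rot: [3.141, -0.001, 0.0]
force: [-0.8, -0.3, -2.6]
grip_width: 0.0418
grip_force: 25.0
```

Call:
play_rows(motion=[[[0, 0, 0.005, 0, 0, 0, -0.5], [0, 0, 0.009, 0, 0, 0, -0.5], [0, 0, 0.009, 0, 0, 0, -0.5]]])

```text
time_s: 39.6
ee_pos: [0.4896, -0.0649, 0.0495]
eef_rot: [3.142, -0.0, -0.0]
force: [-0.3, 0.2, -2.4]
grip_width: 0.0418
grip_force: 25.0
```

Call:
play_rows(motion=[[[0, 0, 0.003, 0, 0, 0, -0.5], [0, 0, 0.006, 0, 0, 0, -0.5], [0, 0, 0.006, 0, 0, 0, -0.5]]])

```text
time_s: 39.9
ee_pos: [0.4902, -0.0649, 0.0486]
eef_rot: [3.141, -0.002, -0.0]
force: [-0.2, 0.3, 3.7]
grip_width: 0.0419
grip_force: 25.0
```

Call:
play_rows(motion=[[[0, 0, 0.002, 0, 0, 0, 0.12], [0, 0, 0, 0, 0, 0, 0.12], [0, 0, 0, 0, 0, 0, 0.12], [0, 0, -0.1, 0, 0, 0, 0.12], [0, 0, -0.25, 0, 0, 0, 0.12], [0, 0, -0.45, 0, 0, 0, 0.12], [0, 0, -0.65, 0, 0, 0, 0.12], [0, 0, -0.85, 0, 0, 0, -0.4], [0, 0, -0.85, 0, 0, 0, -0.4], [0, 0, -0.85, 0, 0, 0, -0.4]]])

```text
time_s: 40.9
ee_pos: [0.4897, -0.0649, 0.2609]
eef_rot: [3.141, -0.002, -0.0]
force: [-0.5, 0.4, -1.5]
grip_width: 0.0324
grip_force: 0.0
```

```bash
python3 - <<'E'
from h import *
o=get_obs();print(o["time_s"],o["ee_pos"],np.degrees(o["eef_rot"]),o["grip_width"])
c,W=wrist()
save("w5",c["frame"])
lions()
plan((.37,-.13,.26,45),(.3755,-.20,.2,90),(.3755,-.20,.098,90))
E
```

```text
40.9 [ 0.4896957  -0.06491298  0.26093365] [ 1.79979850e+02 -9.39234702e-02 -3.77815127e-03] 0.03240754125829723
wrist 10389 ((493.2677307128906, -70.65834045410156), (127.94392395019531, 132.54714965820312), 88.87147521972656) 0.08499410682004727
-> (0.37, -0.13, 0.26, 45) split 1 [-0.476, 0.261, -0.003] [-0.0002, 0.0003, -0.125] rows>=5.2
-> (0.3755, -0.2, 0.2, 90) split 1 [-0.182, 0.214, 0.24] [-0.0, 0.0, -0.125] rows>=5.2
-> (0.3755, -0.2, 0.098, 90) split 1 [0.0, -0.0, 0.408] [0.0, 0.0, 0.0] rows>=2.0
```

View pics/w5.png

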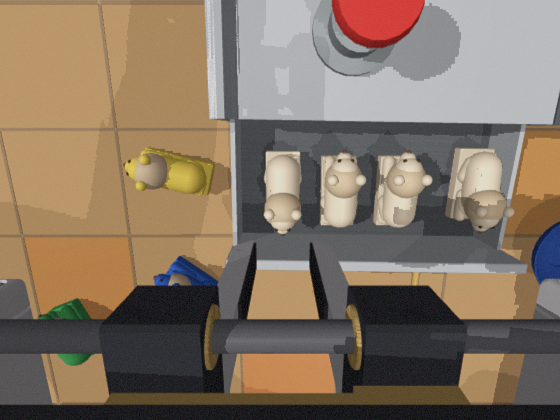

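All four lions stand side by side in the drawer, at about (283,190), (342,190), (402,190) and (480,190). Next I grip the handle and push the drawer shut.

Call:
play_rows(motion=[[[-0.08, 0.04, 0, 0, 0, -0.02, -0.4], [-0.16, 0.09, 0, 0, 0, -0.04, -0.4], [-0.24, 0.13, 0, 0, 0, -0.06, -0.4], [-0.32, 0.17, 0, 0, 0, -0.08, -0.4], [-0.4, 0.21, 0, 0, 0, -0.1, -0.4], [-0.476, 0.261, 0, 0, 0, -0.125, -0.4], [-0.476, 0.261, 0, 0, 0, -0.125, -0.4], [-0.476, 0.261, 0, 0, 0, -0.125, -0.4]]])

```text
time_s: 41.85
ee_pos: [0.3706, -0.1301, 0.2599]
eef_rot: [-3.141, 0.0, 0.782]
force: [-0.1, 0.4, -0.8]
grip_width: 0.0279
grip_force: 0.0
```

Call:
play_rows(motion=[[[-0.03, 0.03, 0.04, 0, 0, -0.02, -0.4], [-0.06, 0.07, 0.08, 0, 0, -0.04, -0.4], [-0.09, 0.1, 0.12, 0, 0, -0.06, -0.4], [-0.12, 0.14, 0.16, 0, 0, -0.08, -0.4], [-0.15, 0.18, 0.2, 0, 0, -0.1, -0.4], [-0.182, 0.214, 0.24, 0, 0, -0.125, -0.4], [-0.182, 0.214, 0.24, 0, 0, -0.125, -0.4], [-0.182, 0.214, 0.24, 0, 0, -0.125, -0.4], [-0.182, 0.214, 0.24, 0, 0, -0.125, -0.4]]])

```text
time_s: 42.75
ee_pos: [0.3766, -0.1996, 0.2008]
eef_rot: [3.141, 0.0, 1.567]
force: [0.6, -0.1, 0.1]
grip_width: 0.0281
grip_force: 0.0
```

```bash
python3 - <<'E'
from h import *
o=get_obs();print(o["time_s"],o["ee_pos"],np.degrees(o["eef_rot"]),o["grip_width"])
c=camera("wrist");T=np.eye(4);T[:3,:3]=R.from_euler("xyz",o["eef_rot"]).as_matrix();T[:3,3]=o["ee_pos"]
W=world(c,T@c["T_tool_cam"]);hsv=cv2.cvtColor(c["frame"],cv2.COLOR_RGB2HSV);H,S=hsv[...,0],hsv[...,1];z=W[...,2]
m=(H>15)&(H<32)&(S>120)&(z>.085)&(z<.11)&(W[...,0]<.40)&(W[...,0]>.34);P=W[m];print(len(P),P.min(0),P.max(0),np.median(P,0))
plan((.3755,-.20,.098,90))
E
```

```text
42.75 [ 0.37657773 -0.19959381  0.20077397] [1.79982973e+02 3.52646202e-03 8.97617183e+01] 0.02808639313030877
2266 [ 0.37355755 -0.2284405   0.08977201] [ 0.39998312 -0.1005032   0.09845213] [ 0.38069955 -0.15780774  0.0951643 ]
-> (0.3755, -0.2, 0.098, 90) split 1 [-0.001, -0.004, 0.411] [0.0001, 0.0, -0.0005] rows>=2.1
```

Call:
play_rows(motion=[[[0, 0.003, 0.1, 0, 0, 0, -0.4], [0, 0.003, 0.2, 0, 0, 0, -0.4], [0, 0.003, 0.3, 0, 0, 0, -0.4], [0, 0.003, 0.37, 0, 0, 0, -0.4], [0, 0.003, 0.41, 0, 0, 0, -0.4], [0, 0.003, 0.41, 0, 0, 0, -0.4], [0, 0.003, 0.41, 0, 0, 0, -0.7], [0, 0.003, 0.41, 0, 0, 0, -1], [0, 0.003, 0.41, 0, 0, 0, -1], [0, 0.003, 0.41, 0, 0, 0, -1]]], grip_force=25)

```text
time_s: 43.8
ee_pos: [0.3775, -0.2004, 0.0989]
eef_rot: [3.14, 0.001, 1.571]
force: [0.4, 1.0, 7.4]
grip_width: 0.0104
grip_force: 25.0
```

Call:
play_rows(motion=[[[0, 0.02, 0, 0, 0, 0, -1], [0, 0.05, 0, 0, 0, 0, -1], [0, 0.09, 0, 0, 0, 0, -1], [0, 0.13, 0, 0, 0, 0, -1], [0, 0.17, 0, 0, 0, 0, -1], [0, 0.21, 0, 0, 0, 0, -1], [0, 0.25, 0, 0, 0, 0, -1], [0, 0.28, 0, 0, 0, 0, -1], [0, 0.3, 0, 0, 0, 0, -1], [0, 0.3, 0, 0, 0, 0, -1]]])

```text
time_s: 44.8
ee_pos: [0.453, -0.2014, 0.0989]
eef_rot: [3.139, 0.003, 1.571]
force: [1.4, -8.3, 3.1]
grip_width: 0.0102
grip_force: 25.0
```

Call:
play_rows(motion=[[[0, 0.03, 0, 0, 0, 0, -1], [0, 0.07, 0, 0, 0, 0, -1], [0, 0.11, 0, 0, 0, 0, -1], [0, 0.15, 0, 0, 0, 0, -1], [0, 0.19, 0, 0, 0, 0, -1], [0, 0.23, 0, 0, 0, 0, -1], [0, 0.26, 0, 0, 0, 0, -1], [0, 0.29, 0, 0, 0, 0, -1], [0, 0.31, 0, 0, 0, 0, -1], [0, 0.31, 0, 0, 0, 0, -1]]])

```text
time_s: 45.8
ee_pos: [0.5304, -0.2026, 0.0989]
eef_rot: [3.139, 0.005, 1.57]
force: [0.8, -16.6, 1.8]
grip_width: 0.0098
grip_force: 25.0
```

Call:
play_rows(motion=[[[0, 0.006, 0, 0, 0, 0, -1], [0, 0.012, 0, 0, 0, 0, -1], [0, 0.018, 0, 0, 0, 0, -1], [0, 0.02, 0, 0, 0, 0, -1], [0, 0.02, 0, 0, 0, 0, -1]]])

```text
time_s: 46.3
ee_pos: [0.5347, -0.2026, 0.0989]
eef_rot: [3.14, 0.004, 1.57]
force: [-1.0, -15.9, 0.7]
grip_width: 0.01
grip_force: 25.0
```

Call:
play_rows(motion=[[[0, 0.005, 0, 0, 0, 0, -1], [0, 0.01, 0, 0, 0, 0, -1], [0, 0.01, 0, 0, 0, 0, -1], [0, 0.01, 0, 0, 0, 0, -1]]])

```text
time_s: 46.7
ee_pos: [0.5352, -0.2026, 0.0988]
eef_rot: [-3.138, 0.003, 1.57]
force: [-17.5, -15.4, 11.0]
grip_width: 0.0101
grip_force: 24.9
```

Call:
play_rows(motion=[[[0, 0.005, 0, 0, 0, 0, -1], [0, 0.01, 0, 0, 0, 0, -1], [0, 0.01, 0, 0, 0, 0, -1], [0, 0.01, 0, 0, 0, 0, -1]]])

```text
time_s: 47.1
ee_pos: [0.5355, -0.2026, 0.0986]
eef_rot: [-3.132, 0.003, 1.57]
force: [-37.3, -14.5, 22.0]
grip_width: 0.01
grip_force: 24.9
```

It's against the stop. I relieve the push, release, rise and check that it's shut.

Call:
play_rows(motion=[[[0, -0.008, 0, 0, 0, 0, -1], [0, -0.014, 0, 0, 0, 0, -1], [0, -0.014, 0, 0, 0, 0, -0.4], [0, -0.014, 0, 0, 0, 0, -0.4], [0, -0.014, 0, 0, 0, 0, -0.4], [0, -0.014, -0.1, 0, 0, 0, -0.4], [0, -0.014, -0.3, 0, 0, 0, -0.4], [0, -0.014, -0.5, 0, 0, 0, -0.4], [0, -0.014, -0.68, 0, 0, 0, -0.4], [0, -0.014, -0.68, 0, 0, 0, -0.4]]])

```text
time_s: 48.1
ee_pos: [0.5375, -0.2005, 0.2745]
eef_rot: [3.132, 0.004, 1.571]
force: [0.9, -0.4, -0.0]
grip_width: 0.0282
grip_force: 0.0
```

```bash
python3 - <<'E'
from h import *
o=get_obs();print(o["time_s"],o["ee_pos"],np.degrees(o["eef_rot"]),o["grip_width"],o["force"])
c=camera("wrist");save("w6",c["frame"]);T=np.eye(4);T[:3,:3]=R.from_euler("xyz",o["eef_rot"]).as_matrix();T[:3,3]=o["ee_pos"]
W=world(c,T@c["T_tool_cam"]);hsv=cv2.cvtColor(c["frame"],cv2.COLOR_RGB2HSV);H,S=hsv[...,0],hsv[...,1];z=W[...,2]
m=(H>15)&(H<32)&(S>120)&(z>.085)&(z<.11)&(W[...,0]<.56)&(W[...,0]>.5);P=W[m];print(len(P),P.min(0),P.max(0),np.median(P,0))
m=((H<6)|(H>174))&(S>180)&(z>.19)&(z<.22)&(W[...,0]>.58)&(W[...,0]<.72);P=W[m];print("red",len(P),cv2.minAreaRect(P[:,:2].astype(np.float32)*1000),np.median(P[:,2]))
plan((.645,-.1255,.30,90),(.645,-.1255,.235,90))
E
```

```text
48.1 [ 0.53749554 -0.20046647  0.27451038] [179.47436524   0.22789371  90.02123932] 0.028230022759831067 [ 0.93896715 -0.35392881 -0.02405043]
1482 [ 0.52886607 -0.23209498  0.08978609] [ 0.55977829 -0.10276337  0.098297  ] [ 0.53583897 -0.16212779  0.0951008 ]
red 5073 ((642.1864013671875, -125.4583740234375), (56.08293151855469, 55.29225158691406), 39.047874450683594) 0.20067256874114753
-> (0.645, -0.1255, 0.3, 90) split 1 [0.298, 0.434, -0.116] [0.0008, 0.0003, 0.0] rows>=2.7
-> (0.645, -0.1255, 0.235, 90) split 1 [0.0, -0.0, 0.26] [0.0, 0.0, 0.0] rows>=1.3
```

View pics/w6.png

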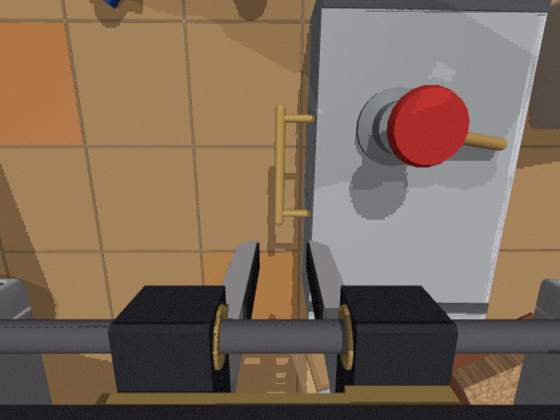

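The drawer is shut: the handle is at (280,165), as at the start. The plunger head is at (428,125), so I close the fingers and move over it.

Call:
play_rows(motion=[[[0, 0, -0.116, 0, 0, 0, -0.7], [0.1, 0.14, -0.116, 0, 0, 0, -1], [0.2, 0.28, -0.116, 0, 0, 0, -1], [0.298, 0.428, -0.116, 0, 0, 0, -1], [0.298, 0.428, -0.116, 0, 0, 0, -1], [0.298, 0.428, -0.116, 0, 0, 0, -1], [0.298, 0.428, 0, 0, 0, 0, -1], [0.298, 0.428, 0.12, 0, 0, 0, -1], [0.298, 0.428, 0.12, 0, 0, 0, -1], [0.298, 0.428, 0.12, 0, 0, 0, -1]]], grip_force=10)

```text
time_s: 49.15
ee_pos: [0.6425, -0.1263, 0.2387]
eef_rot: [-3.142, 0.0, 1.57]
force: [1.5, -0.6, 1.0]
grip_width: 0.0006
grip_force: 0.0
```

```bash
python3 - <<'E'
from h import *
o=get_obs();print(o["time_s"],o["ee_pos"],np.degrees(o["eef_rot"]),o["grip_width"],o["force"])
plan((.643,-.1255,.219,90),(.643,-.1255,.188,90))
E
```

```text
49.15 [ 0.64254336 -0.12627256  0.23873863] [-1.79996614e+02  7.89666432e-04  8.99506837e+01] 0.0005746644189745361 [ 1.52888165 -0.5632497   0.97106825]
-> (0.643, -0.1255, 0.219, 90) split 1 [0.003, 0.002, 0.079] [-0.0, 0.0, -0.0001] rows>=0.4
-> (0.643, -0.1255, 0.188, 90) split 1 [0.0, -0.0, 0.124] [0.0, 0.0, 0.0] rows>=0.6
```

Call:
play_rows(motion=[[[0, 0, 0.04, 0, 0, 0, -1], [0, 0, 0.07, 0, 0, 0, -1], [0, 0, 0.1, 0, 0, 0, -1], [0, 0, 0.13, 0, 0, 0, -1], [0, 0, 0.16, 0, 0, 0, -1], [0, 0, 0.18, 0, 0, 0, -1], [0, 0, 0.195, 0, 0, 0, -1], [0, 0, 0.2, 0, 0, 0, -1], [0, 0, 0.2, 0, 0, 0, -1]]])

```text
time_s: 50.05
ee_pos: [0.6432, -0.1258, 0.1893]
eef_rot: [3.14, 0.001, 1.571]
force: [-3.3, -0.4, 10.3]
grip_width: 0.0002
grip_force: 5.5
```

Call:
play_rows(motion=[[[0, 0, 0.005, 0, 0, 0, -1], [0, 0, 0.01, 0, 0, 0, -1], [0, 0, 0.01, 0, 0, 0, -1]]])

```text
time_s: 50.35
ee_pos: [0.6433, -0.1259, 0.189]
eef_rot: [3.138, 0.001, 1.571]
force: [-10.4, 0.6, 26.8]
grip_width: 0.0002
grip_force: 13.4
```

It's at the bottom stop. Holding for about 2.8 s, then letting go.

Call:
play_rows(motion=[[[0, 0, 0.002, 0, 0, 0, -1], [0, 0, 0.002, 0, 0, 0, -1], [0, 0, 0.002, 0, 0, 0, -1], [0, 0, 0.002, 0, 0, 0, -1], [0, 0, 0.002, 0, 0, 0, -1], [0, 0, 0.002, 0, 0, 0, -1], [0, 0, 0.002, 0, 0, 0, -1], [0, 0, 0.002, 0, 0, 0, -1], [0, 0, 0.002, 0, 0, 0, -1], [0, 0, 0.002, 0, 0, 0, -1]]])

```text
time_s: 51.35
ee_pos: [0.6433, -0.1259, 0.189]
eef_rot: [3.138, 0.001, 1.571]
force: [-12.0, 1.5, 30.3]
grip_width: 0.0004
grip_force: 15.0
```

Call:
play_rows(motion=[[[0, 0, 0, 0, 0, 0, -1], [0, 0, 0, 0, 0, 0, -1], [0, 0, 0, 0, 0, 0, -1], [0, 0, 0, 0, 0, 0, -1], [0, 0, 0, 0, 0, 0, -1], [0, 0, 0, 0, 0, 0, -1], [0, 0, 0, 0, 0, 0, -1], [0, 0, 0, 0, 0, 0, -1], [0, 0, 0, 0, 0, 0, -1], [0, 0, 0, 0, 0, 0, -1]]])

```text
time_s: 52.35
ee_pos: [0.6433, -0.1259, 0.189]
eef_rot: [3.138, 0.001, 1.571]
force: [-12.6, 1.3, 30.3]
grip_width: 0.0003
grip_force: 15.0
```

Call:
play_rows(motion=[[[0, 0, 0, 0, 0, 0, -1], [0, 0, 0, 0, 0, 0, -1], [0, 0, 0, 0, 0, 0, -1], [0, 0, 0, 0, 0, 0, -1], [0, 0, 0, 0, 0, 0, -1], [0, 0, 0, 0, 0, 0, -1]]])

```text
time_s: 52.95
ee_pos: [0.6433, -0.1258, 0.189]
eef_rot: [3.138, 0.001, 1.571]
force: [-12.2, 1.6, 29.1]
grip_width: 0.0002
grip_force: 15.0
```

Call:
play_rows(motion=[[[0, 0, -0.05, 0, 0, 0, -1], [0, 0, -0.1, 0, 0, 0, -1], [0, 0, -0.15, 0, 0, 0, -1], [0, 0, -0.25, 0, 0, 0, -1], [0, 0, -0.4, 0, 0, 0, -1], [0, 0, -0.5, 0, 0, 0, -1], [-0.3, -0.4, -0.5, 0, 0, 0, -1], [-0.4, -0.6, -0.5, 0, 0, 0, -1], [-0.4, -0.6, -0.5, 0, 0, 0, -1], [-0.4, -0.6, -0.5, 0, 0, 0, -1]]])

```text
time_s: 53.95
ee_pos: [0.4906, -0.2268, 0.3099]
eef_rot: [-3.141, 0.0, 1.57]
force: [1.3, -0.5, -0.1]
grip_width: 0.0003
grip_force: 0.0
```

```bash
python3 - <<'E'
from h import *
o=get_obs();print(o["time_s"],o["ee_pos"],o["force"])
c=camera("scene");save("s9",c["frame"],1.4);W=world(c);hsv=cv2.cvtColor(c["frame"],cv2.COLOR_RGB2HSV)
H,S=hsv[...,0],hsv[...,1];z=W[...,2]
m=((H<6)|(H>174))&(S>180)&(z>.14)&(z<.22)&(W[...,0]>.58)&(W[...,0]<.7)&(abs(W[...,1]+.12)<.06);print("red z",np.median(z[m]))
E
```

```text
53.95 [ 0.49055938 -0.22678353  0.30989498] [ 1.25322873 -0.46954793 -0.14811473]
red z 0.19831145590679045
```

View pics/s9.png

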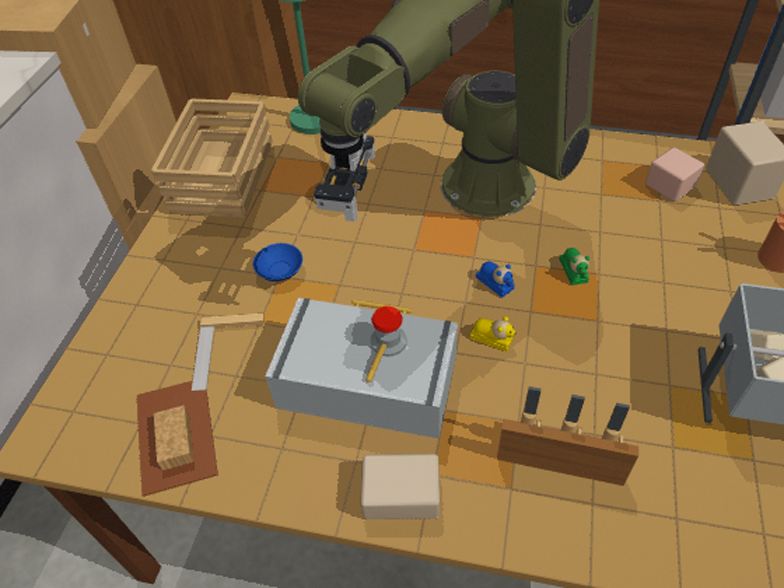

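The drawer is shut, the plunger is back up at (387,320), and the dish, try square and rack are where they were. No cream lions remain on the shelf, and the robot touches nothing. Handing in.

```bash
python3 -c "
from h import *
print(workorder.hand_in())"
```

```text
the job is handed in; nothing more can be done
None
```

I handed the job in with all four cream lions side by side in the shut drawer; the plunger was then pressed fully down for over two seconds and sprang back up, and the dish, try square and rasp rack look undisturbed.

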